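# Load the cleaning basket and hold the ultrasonic bath open

### The job

Get the bottle caps ready for cleaning: pick up the steel pan by its upright grip and gently tip all four caps off its lip into the wire basket from just above the rim, without touching the caps with the gripper, then set the empty pan back down flat on the bench and let go of it. Then take the handle bar of the ultrasonic bath's lid, raise the lid to 60 degrees and finish while still holding it there, for a colleague to lower the basket in: the lid has no stay and falls shut if you let go. Leave the basket standing where it is and do not disturb the other things on the bench.

Things in the scene. Friction and masses are not known exactly. Their poses are not given: they have to be found in the camera images.
- pan_grip (a point): Middle of the pan's black upright grip plate at its back end: 10 mm thick (along x), 54 mm wide (along y), 2 to 80 mm above the bench. Point 55 mm above the pan's underside, 25 mm below the plate's top. x points from the grip to the open lip, z up. Above the 28 mm back wall both faces are free; at the start the nearest caps' edges are about 38 mm in front of the plate
- pan_lip (a point): Middle of the open front edge of the steel scoop pan (170 g), on its floor's top face, 156 mm along +x from pan_grip and 52 mm lower; axes as there. Flat floor 150 x 106 mm, 3 mm thick, sides and back 28 mm high, front open over its full width. It carries the four caps; they slide on it once it is tilted some 16 to 23 degrees
- cap1_mid (a point): Ribbed blue screw cap of a laboratory bottle, 40 mm across, 26 mm high, about 16 g; starts standing on the pan's floor; point at its centre; z is its own axis
- cap2_mid (a point): Ribbed blue screw cap of a laboratory bottle, 40 mm across, 26 mm high, about 16 g; starts standing on the pan's floor; point at its centre; z is its own axis
- cap3_mid (a point): Ribbed blue screw cap of a laboratory bottle, 40 mm across, 26 mm high, about 16 g; starts standing on the pan's floor; point at its centre; z is its own axis
- cap4_mid (a point): Ribbed blue screw cap of a laboratory bottle, 40 mm across, 26 mm high, about 16 g; starts standing on the pan's floor; point at its centre; z is its own axis
- basket_mouth (a point): Loose wire basket (400 g), outside 115 mm along its x, 205 mm along its y, walls 55 mm high and 3 mm thick, open on top; at the middle of each y end a 60 mm wide wire loop rises to 78 mm above the bench. Point at the centre of the mouth, level with the rim, 55 mm above the bench; z up
- lid (a joint): Angle of the bath's lid in rad: 0 closed, grows as it opens (60 degrees = 1.047), stop at 1.75. No spring, latch or stay: it falls shut below about 90 degrees. Mass about 0.3 to 0.55 kg
- lid_bar (a point): Middle of the lid's handle: a round black bar 12 mm thick, 120 mm long, along y, 40 mm in front of the lid's front edge, on 8 mm straps 55 mm either side of this point; 35 mm free between bar and lid, so a finger fits on each side from above. Moves with the lid; with the lid closed x points to the hinge, z is up, 139 mm above the bench
- bath_hinge (a point): Middle of the hinge line at the top back edge of the fixed ultrasonic bath (165 mm along x, 265 mm along y, 130 mm high), 133 mm above the bench. y along the hinge, x from the bath's front to its back, z up. Lid 167 mm deep, 8 mm thick with a 6 mm crown. Closed, the bar lies 207.5 mm from here along -x, 6 mm higher; it swings up and towards +x
- reagent_mid (a point): a bystander to leave alone; point at its middle, half-way up. Amber bottle, 66 mm across, 145 mm high
- beaker_mid (a point): a bystander to leave alone; point at its middle, half-way up. Glass beaker, 68 mm across, 90 mm high
- petri_mid (a point): a bystander to leave alone; point at its middle, half-way up. Two stacked clear petri dishes, 92 mm across, 33 mm high
- stain_jar_mid (a point): a bystander to leave alone; point at its middle, half-way up. Square glass staining jar, 45 mm wide, 88 mm high
- slide_box_mid (a point): a bystander to leave alone; point at its middle, half-way up. Grey slide box, 92 x 84 mm, 33 mm high
- dropper_mid (a point): a bystander to leave alone; point at its middle, half-way up. Small amber dropper bottle, 30 mm across, 88 mm high
Not all that is in view belongs to the job. What is shaped like the part that bears cap2_mid but red or turquoise is not meant. What is shaped like the part that bears pan_grip but pink is not meant.

How it is judged:
By the outcome, as a careful person would: the job done as asked, in the order asked, and still so for the second after the job is handed in, while the arm keeps its last pose, push and grip.
It also fails if it takes over 72 s, if anything falls off the work surface, if the arm or the gripper's body presses on something with over 40 N, if the wrist force passes 120 N, or if a joint passes its speed limit or range.

### The arm

A 7-joint arm with a two-finger parallel gripper is mounted at the origin on the work surface. World frame = base frame: x ahead of the robot, y to its left, z up, the work surface at z = 0. Lengths are in m, angles in rad, forces in N, time in s.
With the tool pointing down it reaches from about 0.425 to 0.925 m from the base axis. Payload 6.8 kg.
Tool frame: the origin (TCP) lies at the very end of the fingers, on their centre line; the grasp point (between the pads) lies 19 mm behind it (bot.grasp_offset is the distance from the TCP to the grasp point, in m); z points along the fingers, y is the direction in which the jaws open and shut (so a half turn about z gives the same grasp; the last joint's range is limited). The gripper opens to 85 mm and grips with 20 to 120 N. Pads are 22 mm wide; open, the fingers measure 114 mm over their backs; the gripper's body (76 mm by 85 mm) begins 54 mm behind the grasp point. The pads swing forward as they close: fully open they stand 13 mm farther back than shut.
Start: joints at [-1.368, 0.477, 0.022, 1.555, -0.011, 1.109, -0.083], TCP at [0.206, 0.643, 0.231] pointing down, gripper open.
Joint ranges: [-2.96, 2.96], [-0.34, 2.1], [-1.41, 1.46], [0.24, 2.44], [-1.37, 4.51], [0.17, 1.92], [-2.96, 2.96]. Speed limits (rad/s): [2.39, 2.39, 3.14, 3.14, 3.14, 3.14, 3.14].

### API

Orientations are given as a unit quaternion [w, x, y, z].
In Python, from station import monitor, cams, bot, finder gives the robot as it stands.
- The arm moves only by the tool jog_arm, never from a script. Its argument "plan" is a list of rows, each an object of numbers: "x", "y", "z": the shift along the tool's x, y, z as a fraction of full scale; "wx", "wy", "wz": the turn, a rotation vector about the tool's x, y, z as a fraction of full scale. A call has 1 to 12 rows; each row is the pose to reach, as a shift and turn from the pose measured when the call began, along the tool's axes at that moment, turning the shorter way round; what a row does not reach only later rows make up. Full scale, the value 1, is 20 cm for a shift and 180 degrees for a turn. A row lasts 1/12 s, in which the tool goes at most 41.7 mm and 7.16 degrees, less where a joint would pass 70% of its speed; a pose out of reach is approached as far as the arm can. A call with a number of a shift or a turn outside -1 to 1 is refused whole. A call with a gripper value outside its range is refused whole. "hand" is the opening, from -1 (shut) to 1 (fully open), set as the call begins (left out, the last holds). The fingers move at their own pace and stop on an object; "grip_force" is the grip in N (left out, the last holds). Time passes only in rows, so rows that repeat a pose let the fingers close. It gives the time, the measured TCP pose, the force and the opening at its end, in the units of the state.
- monitor.get_obs(): the state, without advancing time (a new reading comes with each control period).
- cams.read_camera(name): name is "side" or "top" or "wrist"; returns the picture (480x640x3 uint8, red, green, blue); there is no depth.
- cams.get_calibration(name): a dict with "fx", "fy", "cx", "cy" (pixels), "extrinsics" (4x4, takes a point from world to camera coordinates). Camera axes: x right, y down, z forward; pixel columns grow to the right and rows downward; lengths in m; the calibration is good to about 2 mm. The wrist camera is an equidistant fisheye: a pixel r from the principal point sees the ray r / f radians off the axis. A picture is of the moment at which its call begins: read the wrist's pose just before it. get_calibration takes no time and is no camera call; for the wrist camera it gives the pose at the moment of the call.
- bot.hand_in(): hands the job in, once; it reports no verdict.
Trained networks look in the newest picture that a camera, given by its name, has taken for a name from the list of things; names that differ only in an ending like _2 or _b are one class to them, and where a whole thing is asked for, a point or a joint stands for the part that bears it (a point fixed in the world has none). Each returns a list of dicts, best first, with "confidence" (0 to 1); they miss things now and then, are a little off and sometimes report something else, mostly with a low value. They report only what shows in the picture. A call takes as long as a camera call. They do not tell look-alikes from the thing itself.
- finder.find_in(camera, target): "bbox" ([left, top, width, height] in pixels, round what is visible of it).
- finder.place_of(camera, target): "location" ([column, row] in pixels: a listed point, or the origin of a listed thing).
The state is a dict: "t": time; "q": joint angles; "joint_vel": joint speeds; "joint_torque": joint torques, N m; "eef_pos": TCP position; "tool_rot": TCP orientation; "contact_force": force on the tool from outside, world axes, zero at the start; "torque": the same for the moment, N m; "gripper_width": opening from 0.0 (shut) to 1.0 (fully open).
Only numpy, scipy, OpenCV 4.12 (cv2) and the standard library are available. Lean on these libraries where they do the work, as an engineer would, in place of code of your own. Each camera call takes 0.05 s, during which the arm holds its last target. There are 200 camera calls.

## Working session

There is one attempt and no reset: what is moved stays moved. The work goes in short steps, Python scripts to look and compute and a tool call to move; the robot and the scene stay as the last step left them, time stands still between calls to the robot, and variables do not carry over. Pictures are saved under pics/ and viewed, about 8 in all and at most 12, crops included, and the job is handed in when it is done.

Besides the shell and the picture viewer there is one more tool, called after "Emit:" as name(argument=value, ...) on one line, values as JSON. jog_arm: Moves the arm, as the interface text tells. Shift numbers are shares of 20 cm and turn numbers shares of 180 degrees, none past 1 either way. Its arguments: {"type":"object","properties":{"plan":{"type":"array","items":{"type":"object","properties":{"x":{"type":"number","minimum":-1,"maximum":1},"y":{"type":"number","minimum":-1,"maximum":1},"z":{"type":"number","minimum":-1,"maximum":1},"wx":{"type":"number","minimum":-1,"maximum":1},"wy":{"type":"number","minimum":-1,"maximum":1},"wz":{"type":"number","minimum":-1,"maximum":1}}}},"hand":{"type":"number"},"grip_force":{"type":"number"}},"required":["plan"]}

```bash
mkdir -p pics; ls; cat > h.py <<'E'
from station import monitor, cams, bot, finder
import numpy as np, cv2
from scipy.spatial.transform import Rotation as R
def ray(cam,px,cal=None):
    c=cal or cams.get_calibration(cam); E=np.array(c["extrinsics"])
    a=(px[0]-c["cx"])/c["fx"]; b=(px[1]-c["cy"])/c["fy"]
    if cam=="wrist":
        r=np.hypot(a,b); d=np.array([a/r*np.sin(r),b/r*np.sin(r),np.cos(r)]) if r>1e-9 else np.array([0,0,1.])
    else: d=np.array([a,b,1.])
    return -E[:3,:3].T@E[:3,3], E[:3,:3].T@d
def onz(cam,px,z,cal=None):
    o,d=ray(cam,px,cal); return o+d*(z-o[2])/d[2]
def proj(cam,p,cal=None):
    c=cal or cams.get_calibration(cam); E=np.array(c["extrinsics"]); q=E[:3,:3]@p+E[:3,3]
    if cam=="wrist":
        r=np.hypot(q[0],q[1]); th=np.arctan2(r,q[2]); q=np.array([q[0]/r*th,q[1]/r*th,1])
    return np.array([c["fx"]*q[0]/q[2]+c["cx"],c["fy"]*q[1]/q[2]+c["cy"]])
def tri(rays):
    A=0;b=0
    for o,d in rays:
        d=d/np.linalg.norm(d);P=np.eye(3)-np.outer(d,d);A=A+P;b=b+P@o
    return np.linalg.solve(A,b)
def rot(): return R.from_quat(np.roll(monitor.get_obs()["tool_rot"],-1))
def save(cam,name):
    im=cams.read_camera(cam); cv2.imwrite("pics/"+name,im[:,:,::-1]); return im
E
python3 - <<'E'
from h import *
for c in("top","side"):
    save(c,c+"0.png"); k=cams.get_calibration(c); o,d=ray(c,(320,240)); print(c,k["fx"],o.round(3),d.round(3))
    for n in("pan_grip","pan_lip","cap1_mid","basket_mouth","lid_bar","bath_hinge","reagent_mid","beaker_mid","petri_mid","stain_jar_mid","slide_box_mid","dropper_mid"):
        print(c,n,[(np.round(x["location"]).tolist(),round(x["confidence"],2)) for x in finder.place_of(c,n)][:7])
o=monitor.get_obs();print(o["t"],o["eef_pos"],o["tool_rot"],o["gripper_width"])
E
```

```text
pics
top 567.4907588492815 [ 0.261 -0.021  1.643] [ 0.173  0.002 -0.985]
top pan_grip [([460.0, 243.0], 0.9), ([548.0, 332.0], 0.64)]
top pan_lip [([490.0, 305.0], 0.85), ([426.0, 294.0], 0.58)]
top cap1_mid [([440.0, 262.0], 0.58)]
top basket_mouth [([346.0, 267.0], 0.78), ([436.0, 198.0], 0.26)]
top lid_bar [([203.0, 241.0], 0.8)]
top bath_hinge [([190.0, 169.0], 0.77)]
top reagent_mid [([393.0, 169.0], 0.69)]
top beaker_mid [([309.0, 165.0], 0.88)]
top petri_mid [([434.0, 199.0], 0.84)]
top stain_jar_mid [([132.0, 276.0], 0.93), ([395.0, 168.0], 0.74)]
top slide_box_mid [([347.0, 214.0], 0.71)]
top dropper_mid []
side 450.17301902932604 [0.261 0.931 0.955] [ 0.194 -0.726 -0.66 ]
side pan_grip [([344.0, 179.0], 0.7), ([419.0, 154.0], 0.6)]
side pan_lip [([394.0, 179.0], 0.64), ([374.0, 209.0], 0.57)]
side cap1_mid [([353.0, 195.0], 0.62), ([361.0, 200.0], 0.18)]
side basket_mouth [([342.0, 237.0], 0.58)]
side lid_bar [([280.0, 311.0], 0.98), ([364.0, 191.0], 0.42), ([302.0, 189.0], 0.38)]
side bath_hinge [([338.0, 310.0], 0.62), ([356.0, 198.0], 0.61), ([193.0, 305.0], 0.57), ([301.0, 187.0], 0.16)]
side reagent_mid [([274.0, 192.0], 0.83)]
side beaker_mid [([238.0, 239.0], 0.92)]
side petri_mid [([303.0, 188.0], 0.66)]
side stain_jar_mid [([283.0, 430.0], 0.59)]
side slide_box_mid [([292.0, 232.0], 0.73)]
side dropper_mid [([340.0, 310.0], 0.63)]
1.3 [0.20642628 0.64269921 0.23131902] [-4.09191489e-06  1.54786863e-01  9.87947887e-01  2.50776448e-05] 1.0011984265384566
```

View pics/top0.png

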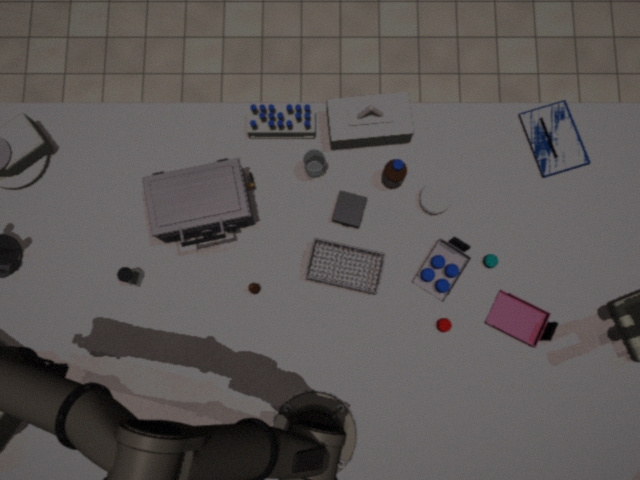

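View pics/side0.png

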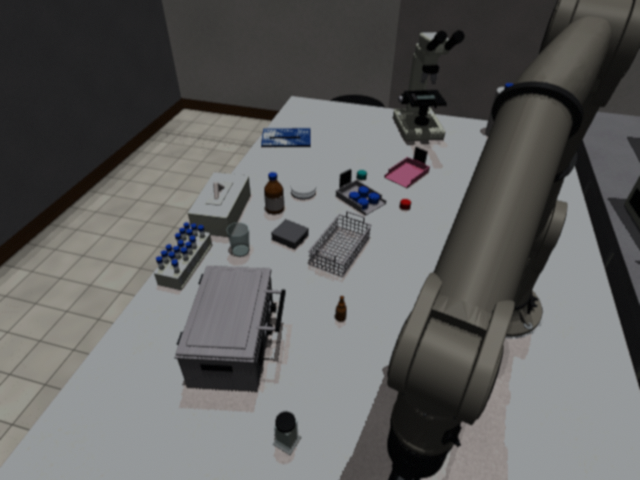

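Top view: the steel pan with four blue caps is at (440,270), its black grip at (460,243) and its lip at about (428,295), facing the robot. The basket is at (346,266), the bath lid bar at (205,240), the dropper at (254,288) and the stain jar at (130,275).
Look-alikes:
- Pans: pink pan (517,318) with its grip at (548,332); steel pan grip (460,243), which I choose.
- Caps: red (444,325) and turquoise (491,261), both on the bench, and the blue caps in the pan, which I choose.

Side view: it agrees, with the steel pan's grip at (345,179) and the pink one's at (420,155).

```bash
python3 - <<'E'
from h import *
T={"pan_grip":((460,243),(344,179)),"pan_lip":((426,294),(374,209)),"basket_mouth":((346,267),(342,237)),"lid_bar":((203,241),(280,311)),"slide_box":((347,214),(292,232)),"petri":((434,199),(303,188)),"beaker":((309,165),(238,239)),"jar":((132,276),(283,430))}
for n,(a,b) in T.items(): 
    p=tri([ray("top",a),ray("side",b)]);print(n,p.round(3),(proj("top",p)-a).round(1),(proj("side",p)-b).round(1))
for n,px,z in [("lip",(426,294),.003),("lidbar",(203,241),.139),("barL",(182,245),.139),("barR",(236,236),.139),("hinge",(190,169),.133),("grip",(460,243),.055),("b corner",(314,239),.055),("b c",(384,251),.055),("b",(376,294),.055),("b",(306,283),.055),("dropper",(254,288),.044),("lidfrontL",(156,236),.14),("lidfrontR",(249,211),.14),("bkL",(145,175),.14),("bkR",(239,160),.14)]: print(n,onz("top",px,z).round(3))
im=cv2.imread("pics/top0.png"); a=cv2.resize(im[225:310,295:495],None,fx=4,fy=4,interpolation=cv2.INTER_CUBIC); b=cv2.resize(im[150:260,130:270],None,fx=4,fy=4,interpolation=cv2.INTER_CUBIC)[:260*2]
c=np.zeros((600,800,3),np.uint8); c[:340]=a; c[340:600,:560]=cv2.resize(im[195:260,130:270],None,fx=4,fy=4)
cv2.imwrite("pics/crop.png",cv2.convertScaleAbs(c,alpha=1.6))
E
```

```text
pan_grip [ 0.533 -0.416  0.047] [-0. -0.] [0. 0.]
pan_lip [ 0.396 -0.322  0.007] [-0.2 -2. ] [1.7 0.3]
basket_mouth [ 0.463 -0.09   0.056] [-0.  -0.3] [0.3 0.1]
lid_bar [0.523 0.298 0.138] [-0.1 -0.3] [0.4 0.1]
slide_box [ 0.623 -0.094  0.035] [-0.2 -1.1] [1.  0.2]
petri [ 0.668 -0.35   0.025] [-0.  -0.2] [0.2 0. ]
beaker [0.758 0.015 0.066] [-0.1 -0.3] [0.3 0.1]
jar [0.442 0.518 0.037] [-0.1 -1.3] [1.7 0.4]
lip [ 0.391 -0.323  0.003]
lidbar [0.522 0.298 0.139]
barL [0.511 0.354 0.139]
barR [0.535 0.209 0.139]
hinge [0.724 0.342 0.133]
grip [ 0.531 -0.414  0.055]
b corner [0.542 0.    0.055]
b c [ 0.508 -0.198  0.055]
b [ 0.386 -0.174  0.055]
b [0.417 0.022 0.055]
dropper [0.404 0.169 0.044]
lidfrontL [0.535 0.425 0.14 ]
lidfrontR [0.604 0.176 0.14 ]
bkL [0.705 0.463 0.14 ]
bkR [0.748 0.206 0.14 ]
```

View pics/crop.png

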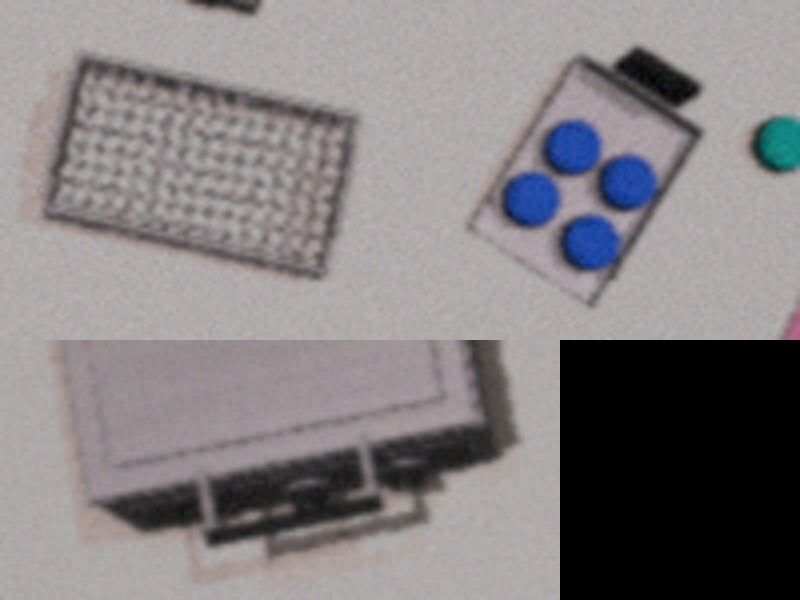

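The crop confirms the steel pan with four blue caps, its grip at top-image (459,244) and its lip at about (428,291). The bar runs from (181,244) to (226,236). Next is the approach to the pan.

```bash
cat >> h.py <<'E'
def Rd(a,tilt=0,axis=None):
    a=np.deg2rad(a);y=np.array([np.cos(a),np.sin(a),0]);z=np.array([0,0,-1.]);x=np.cross(y,z)
    r=R.from_matrix(np.c_[x,y,z])
    return r if not tilt else R.from_rotvec(np.deg2rad(tilt)*np.array(axis))*r
def plan(wps,start=None):
    p,r=start or (np.array(monitor.get_obs()["eef_pos"]),rot())
    for P,Q in wps:
        s=(r.inv().apply(np.array(P)-p)/.2).round(3); w=((r.inv()*Q).as_rotvec()/np.pi).round(4)
        n=max(np.linalg.norm(s)*.2/.0417,np.linalg.norm(w)*180/7.16)
        print(dict(zip("x y z wx wy wz".split(),np.r_[s,w].tolist())),"rows>=%.1f"%n,"!!" if abs(s).max()>1 else "")
        p=p+r.apply(s*.2); r=r*R.from_rotvec(w*np.pi)
    return p,r
E
python3 - <<'E'
from h import *
g=onz("top",(460,243),.055); g2=onz("top",(459.2,244),.08); l=onz("top",(427.75,291.2),.003)
l1=onz("top",(412.5,281.75),.003);l2=onz("top",(443,300.75),.003)
b1=onz("top",(439.5,240),.028);b2=onz("top",(470,258),.028)
print(g,g2,l,l1,l2,b1,b2)
for a,b in((g,l),(g2,l),(b1,l1),(b2,l2)): d=b-a; print(np.linalg.norm(d[:2]),np.rad2deg(np.arctan2(d[1],d[0])))
d=l2-l1;print(np.rad2deg(np.arctan2(d[1],d[0]))+0,np.linalg.norm(d)); d=b2-b1;print(np.rad2deg(np.arctan2(d[1],d[0])))
b=[onz("top",p,.139) for p in((181.25,244.25),(225.75,236.25))];print(b)
plan([((.37,.47,.231),Rd(45)),((.47,.29,.231),Rd(20)),((.51,.1,.231),Rd(0)),((.52,-.09,.231),Rd(-15)),((.52,-.27,.231),Rd(-30)),((.52,-.4,.231),Rd(-33))])
E
```

```text
[ 0.53136572 -0.41381357  0.055     ] [ 0.52426856 -0.40528061  0.08      ] [ 0.39892232 -0.32815678  0.003     ] [ 0.426219   -0.28484038  0.003     ] [ 0.37149381 -0.37121683  0.003     ] [ 0.54467559 -0.36173527  0.028     ] [ 0.49233242 -0.44747367  0.028     ]
0.1577286869898117 147.10753005708565
0.14717256982085405 148.39658141467126
0.14122601146655456 147.0107919603188
0.14288833045822757 147.7454719253622
-122.35696354062343 0.10225330014785632
-121.40400568335575
[array([0.51262294, 0.35604377, 0.139     ]), array([0.53464479, 0.23692495, 0.139     ])]
{'x': -1.043, 'y': -0.572, 'z': 0.002, 'wx': 0.0, 'wy': -0.0, 'wz': 0.1511} rows>=5.7 !!
{'x': -0.99, 'y': -0.283, 'z': -0.0, 'wx': 0.0, 'wy': -0.0, 'wz': 0.1389} rows>=4.9 
{'x': -0.961, 'y': -0.137, 'z': -0.001, 'wx': 0.0, 'wy': -0.0, 'wz': 0.1111} rows>=4.7 
{'x': -0.95, 'y': 0.05, 'z': 0.0, 'wx': -0.0, 'wy': -0.0, 'wz': 0.0833} rows>=4.6 
{'x': -0.869, 'y': 0.233, 'z': 0.0, 'wx': -0.0, 'wy': -0.0, 'wz': 0.0833} rows>=4.3 
{'x': -0.563, 'y': 0.325, 'z': 0.0, 'wx': -0.0, 'wy': -0.0, 'wz': 0.0167} rows>=3.1
```

Emit:
jog_arm(plan=[{"x": -1,"y": -0.57,"wz": 0.15},{"x": -1,"y": -0.57,"wz": 0.15},{"x": -1,"y": -0.57,"wz": 0.15},{"x": -1,"y": -0.57,"wz": 0.15},{"x": -1,"y": -0.57,"wz": 0.15},{"x": -1,"y": -0.57,"wz": 0.15}], hand=0, grip_force=80)

```text
invalid input at $.plan[0]: expected keys x, y, z, wx, wy, wz
```

Emit:
jog_arm(plan=[{"x": -1,"y": -0.28,"wz": 0.14},{"x": -1,"y": -0.28,"wz": 0.14},{"x": -1,"y": -0.28,"wz": 0.14},{"x": -1,"y": -0.28,"wz": 0.14},{"x": -1,"y": -0.28,"wz": 0.14}])

```text
invalid input at $.plan[0]: expected keys x, y, z, wx, wy, wz
```

Emit:
jog_arm(plan=[{"x": -0.97,"y": -0.14,"wz": 0.11},{"x": -0.97,"y": -0.14,"wz": 0.11},{"x": -0.97,"y": -0.14,"wz": 0.11},{"x": -0.97,"y": -0.14,"wz": 0.11},{"x": -0.97,"y": -0.14,"wz": 0.11}])

```text
invalid input at $.plan[0]: expected keys x, y, z, wx, wy, wz
```

Emit:
jog_arm(plan=[{"x": -0.95,"y": 0.05,"wz": 0.08},{"x": -0.95,"y": 0.05,"wz": 0.08},{"x": -0.95,"y": 0.05,"wz": 0.08},{"x": -0.95,"y": 0.05,"wz": 0.08},{"x": -0.95,"y": 0.05,"wz": 0.08}])

```text
invalid input at $.plan[0]: expected keys x, y, z, wx, wy, wz
```

Emit:
jog_arm(plan=[{"x": -0.87,"y": 0.23,"wz": 0.08},{"x": -0.87,"y": 0.23,"wz": 0.08},{"x": -0.87,"y": 0.23,"wz": 0.08},{"x": -0.87,"y": 0.23,"wz": 0.08},{"x": -0.87,"y": 0.23,"wz": 0.08}])

```text
invalid input at $.plan[0]: expected keys x, y, z, wx, wy, wz
```

Emit:
jog_arm(plan=[{"x": -0.56,"y": 0.25,"wz": 0.02},{"x": -0.56,"y": 0.25,"wz": 0.02},{"x": -0.56,"y": 0.25,"wz": 0.02},{"x": -0.56,"y": 0.25,"wz": 0.02},{"x": -0.56,"y": 0.25,"wz": 0.02}])

```text
invalid input at $.plan[0]: expected keys x, y, z, wx, wy, wz
```

Emit:
jog_arm(plan=[{"x": -1,"y": -0.57,"z": 0,"wx": 0,"wy": 0,"wz": 0.15},{"x": -1,"y": -0.57,"z": 0,"wx": 0,"wy": 0,"wz": 0.15},{"x": -1,"y": -0.57,"z": 0,"wx": 0,"wy": 0,"wz": 0.15},{"x": -1,"y": -0.57,"z": 0,"wx": 0,"wy": 0,"wz": 0.15},{"x": -1,"y": -0.57,"z": 0,"wx": 0,"wy": 0,"wz": 0.15},{"x": -1,"y": -0.57,"z": 0,"wx": 0,"wy": 0,"wz": 0.15}], hand=0, grip_force=80)

```text
t: 1.8
eef_pos: [0.3663, 0.4681, 0.2317]
tool_rot: [0.001, 0.384, 0.923, -0.0]
contact_force: [0.1, 0.1, -0.6]
gripper_width: 0.499
```

Emit:
jog_arm(plan=[{"x": -1,"y": -0.28,"z": 0,"wx": 0,"wy": 0,"wz": 0.14},{"x": -1,"y": -0.28,"z": 0,"wx": 0,"wy": 0,"wz": 0.14},{"x": -1,"y": -0.28,"z": 0,"wx": 0,"wy": 0,"wz": 0.14},{"x": -1,"y": -0.28,"z": 0,"wx": 0,"wy": 0,"wz": 0.14},{"x": -1,"y": -0.28,"z": 0,"wx": 0,"wy": 0,"wz": 0.14}])

```text
t: 2.22
eef_pos: [0.4654, 0.2901, 0.2324]
tool_rot: [0.001, 0.578, 0.816, 0.0]
contact_force: [0.7, -0.4, 0.3]
gripper_width: 0.499
```

Emit:
jog_arm(plan=[{"x": -0.97,"y": -0.14,"z": 0,"wx": 0,"wy": 0,"wz": 0.11},{"x": -0.97,"y": -0.14,"z": 0,"wx": 0,"wy": 0,"wz": 0.11},{"x": -0.97,"y": -0.14,"z": 0,"wx": 0,"wy": 0,"wz": 0.11},{"x": -0.97,"y": -0.14,"z": 0,"wx": 0,"wy": 0,"wz": 0.11},{"x": -0.97,"y": -0.14,"z": 0,"wx": 0,"wy": 0,"wz": 0.11}])

```text
t: 2.63
eef_pos: [0.5038, 0.094, 0.2332]
tool_rot: [0.002, 0.711, 0.704, 0.001]
contact_force: [0.5, -0.8, -0.1]
gripper_width: 0.501
```

Emit:
jog_arm(plan=[{"x": -0.95,"y": 0.05,"z": 0,"wx": 0,"wy": 0,"wz": 0.08},{"x": -0.95,"y": 0.05,"z": 0,"wx": 0,"wy": 0,"wz": 0.08},{"x": -0.95,"y": 0.05,"z": 0,"wx": 0,"wy": 0,"wz": 0.08},{"x": -0.95,"y": 0.05,"z": 0,"wx": 0,"wy": 0,"wz": 0.08},{"x": -0.95,"y": 0.05,"z": 0,"wx": 0,"wy": 0,"wz": 0.08}])

```text
t: 3.05
eef_pos: [0.5115, -0.1006, 0.2341]
tool_rot: [0.002, 0.794, 0.608, 0.001]
contact_force: [0.7, -0.1, 0.3]
gripper_width: 0.504
```

Emit:
jog_arm(plan=[{"x": -0.87,"y": 0.23,"z": 0,"wx": 0,"wy": 0,"wz": 0.08},{"x": -0.87,"y": 0.23,"z": 0,"wx": 0,"wy": 0,"wz": 0.08},{"x": -0.87,"y": 0.23,"z": 0,"wx": 0,"wy": 0,"wz": 0.08},{"x": -0.87,"y": 0.23,"z": 0,"wx": 0,"wy": 0,"wz": 0.08},{"x": -0.87,"y": 0.23,"z": 0,"wx": 0,"wy": 0,"wz": 0.08}])

```text
t: 3.47
eef_pos: [0.5089, -0.2867, 0.2352]
tool_rot: [0.004, 0.866, 0.501, 0.001]
contact_force: [0.2, -0.7, 0.8]
gripper_width: 0.501
```

Emit:
jog_arm(plan=[{"x": -0.56,"y": 0.25,"z": 0,"wx": 0,"wy": 0,"wz": 0.02},{"x": -0.56,"y": 0.25,"z": 0,"wx": 0,"wy": 0,"wz": 0.02},{"x": -0.56,"y": 0.25,"z": 0,"wx": 0,"wy": 0,"wz": 0.02},{"x": -0.56,"y": 0.25,"z": 0,"wx": 0,"wy": 0,"wz": 0.02},{"x": -0.56,"y": 0.25,"z": 0,"wx": 0,"wy": 0,"wz": 0.02}])

```text
t: 3.88
eef_pos: [0.4943, -0.4126, 0.236]
tool_rot: [0.005, 0.882, 0.471, 0.0]
contact_force: [0.2, 1.1, -0.5]
gripper_width: 0.504
```

```bash
python3 - <<'E'
from h import *
cal=cams.get_calibration("wrist"); save("wrist","w1.png"); print(cal["fx"])
for n,z in(("pan_grip",.055),("pan_lip",.003),("cap1_mid",.016)):
    for d in finder.place_of("wrist",n)[:5]: print(n,np.round(d["location"]),round(d["confidence"],2),onz("wrist",d["location"],z,cal).round(4))
E
```

```text
371.64829954431775
pan_grip [346. 190.] 0.97 [ 0.5265 -0.4105  0.055 ]
pan_grip [226. 206.] 0.6 [ 0.4279 -0.3618  0.055 ]
pan_lip [262. 332.] 0.59 [ 0.3494 -0.5096  0.003 ]
cap1_mid [276. 157.] 0.67 [ 0.4857 -0.3527  0.016 ]
```

View pics/w1.png

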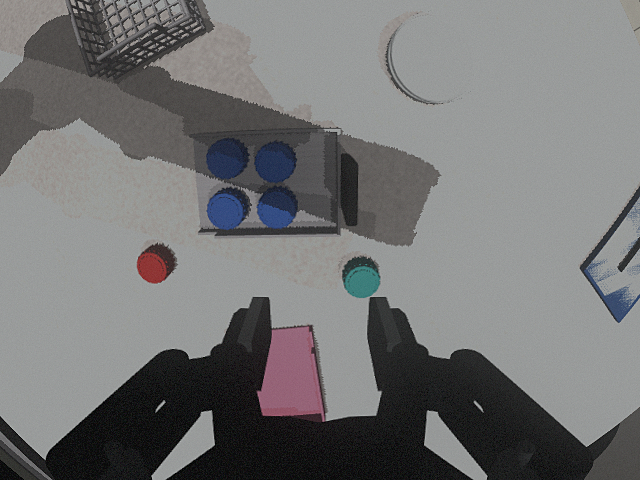

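```bash
python3 - <<'E'
from h import *
from scipy.optimize import least_squares
cal=cams.get_calibration("wrist")
W=[((156,53,3),(200,231)),((156,-53,3),(195,134)),((6,53,28),(339,234)),((6,-53,28),(340,131)),((-5,27,80),(357,222)),((-5,-27,80),(357,160))]
T=[((156,53,3),(443,300.75)),((156,-53,3),(412.5,281.75)),((6,53,28),(470,258)),((6,-53,28),(439.5,240))]
# check y sign for top cam: +y
def f(v,ret=0,use=(1,1)):
    c,s=np.cos(v[2]),np.sin(v[2]);o=[]
    for cam,L,k,u in(("wrist",W,cal,use[0]),("top",T,None,use[1])):
        for m,px in L:
            if not u: continue
            m=np.array(m)/1e3; p=np.array([v[0]+c*m[0]-s*m[1],v[1]+s*m[0]+c*m[1],m[2]]); o.append(proj(cam,p,k)-px)
    return np.array(o) if ret else np.ravel(o)
for u in((1,1),(1,0),(0,1)):
    r=least_squares(f,[.53,-.413,np.deg2rad(147)],kwargs=dict(use=u)); print(u,r.x[:2].round(4),np.rad2deg(r.x[2]).round(2),f(r.x,1,u).round(1).tolist())
E
```

```text
(1, 1) [ 0.5323 -0.4035] 147.76 [[0.9, 0.7], [-2.8, 0.1], [1.2, 1.8], [-0.5, -3.3], [0.1, 3.2], [0.4, 1.2], [-2.1, -0.2], [-3.3, -0.8], [-0.9, -2.3], [-2.3, -3.7]]
(1, 0) [ 0.5326 -0.4031] 147.57 [[0.7, -0.2], [-2.6, -0.9], [1.1, 1.3], [-0.2, -3.8], [0.0, 2.7], [0.6, 0.6]]
(0, 1) [ 0.5271 -0.4097] 147.61 [[-0.1, 1.6], [-1.2, 0.8], [1.3, -0.5], [-0.1, -2.0]]
```

The wrist view shows the steel pan with four caps and its plate at (349,190). Its lip is at the left (198,182), and the decoys are the red cap (155,263), the turquoise cap (361,277) and the pink pan (290,370). The fits agree to about 1 mm along the jaw direction.

```bash
python3 - <<'E'
from h import *
plan([((.530,-.407,.12),Rd(-32.4)),((.530,-.407,.036),Rd(-32.4))])
E
```

```text
{'x': 0.089, 'y': 0.133, 'z': 0.579, 'wx': 0.0022, 'wy': 0.0002, 'wz': -0.0052} rows>=2.9 
{'x': -0.0, 'y': -0.0, 'z': 0.42, 'wx': 0.0, 'wy': 0.0, 'wz': -0.0} rows>=2.0
```

Emit:
jog_arm(plan=[{"x": 0.09,"y": 0.133,"z": 0.2,"wx": 0.002,"wy": 0,"wz": -0.005},{"x": 0.09,"y": 0.133,"z": 0.4,"wx": 0.002,"wy": 0,"wz": -0.005},{"x": 0.09,"y": 0.133,"z": 0.58,"wx": 0.002,"wy": 0,"wz": -0.005},{"x": 0.09,"y": 0.133,"z": 0.7,"wx": 0.002,"wy": 0,"wz": -0.005},{"x": 0.09,"y": 0.133,"z": 0.8,"wx": 0.002,"wy": 0,"wz": -0.005},{"x": 0.09,"y": 0.133,"z": 0.9,"wx": 0.002,"wy": 0,"wz": -0.005},{"x": 0.09,"y": 0.133,"z": 0.96,"wx": 0.002,"wy": 0,"wz": -0.005},{"x": 0.09,"y": 0.133,"z": 1.0,"wx": 0.002,"wy": 0,"wz": -0.005},{"x": 0.09,"y": 0.133,"z": 1.0,"wx": 0.002,"wy": 0,"wz": -0.005}])

```text
t: 4.83
eef_pos: [0.5307, -0.4055, 0.0345]
tool_rot: [-0.001, 0.876, 0.482, -0.0]
contact_force: [-0.9, -0.9, -0.3]
gripper_width: 0.5
```

```bash
python3 - <<'E'
from h import *
cal=cams.get_calibration("wrist"); im=save("wrist","w2.png"); cv2.imwrite("pics/w2c.png",im[60:460,100:600,::-1])
E
```

```text
(no output)
```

View pics/w2c.png

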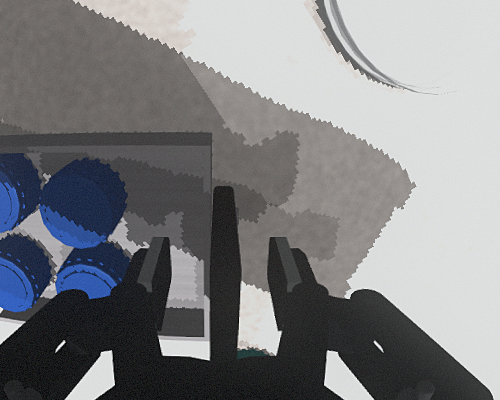

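The plate stands between the open fingers, nearly centred (plate columns 210–240, pads at 165 and 275), and the caps are clear. I'll close now.

Emit:
jog_arm(plan=[{"x": 0,"y": 0,"z": 0,"wx": 0,"wy": 0,"wz": 0},{"x": 0,"y": 0,"z": 0,"wx": 0,"wy": 0,"wz": 0},{"x": 0,"y": 0,"z": 0,"wx": 0,"wy": 0,"wz": 0},{"x": 0,"y": 0,"z": 0,"wx": 0,"wy": 0,"wz": 0},{"x": 0,"y": 0,"z": 0,"wx": 0,"wy": 0,"wz": 0},{"x": 0,"y": 0,"z": 0,"wx": 0,"wy": 0,"wz": 0},{"x": 0,"y": 0,"z": 0,"wx": 0,"wy": 0,"wz": 0},{"x": 0,"y": 0,"z": 0,"wx": 0,"wy": 0,"wz": 0}], hand=-1, grip_force=80)

```text
t: 5.55
eef_pos: [0.532, -0.4069, 0.0372]
tool_rot: [0.001, 0.876, 0.482, 0.001]
contact_force: [-0.1, 0.5, 7.6]
gripper_width: 0.105
```

Emit:
jog_arm(plan=[{"x": 0,"y": 0,"z": -0.03,"wx": 0,"wy": 0,"wz": 0},{"x": 0,"y": 0,"z": -0.08,"wx": 0,"wy": 0,"wz": 0},{"x": 0,"y": 0,"z": -0.15,"wx": 0,"wy": 0,"wz": 0},{"x": 0,"y": 0,"z": -0.22,"wx": 0,"wy": 0,"wz": 0},{"x": 0,"y": 0,"z": -0.3,"wx": 0,"wy": 0,"wz": 0},{"x": 0,"y": 0,"z": -0.38,"wx": 0,"wy": 0,"wz": 0},{"x": 0,"y": 0,"z": -0.45,"wx": 0,"wy": 0,"wz": 0},{"x": 0,"y": 0,"z": -0.5,"wx": 0,"wy": 0,"wz": 0},{"x": 0,"y": 0,"z": -0.5,"wx": 0,"wy": 0,"wz": 0},{"x": 0,"y": 0,"z": -0.5,"wx": 0,"wy": 0,"wz": 0}])

```text
t: 6.38
eef_pos: [0.5321, -0.4068, 0.1379]
tool_rot: [0.002, 0.876, 0.482, 0.001]
contact_force: [0.1, 0.1, -2.6]
gripper_width: 0.106
```

```bash
python3 - <<'E'
from h import *
o=monitor.get_obs(); print(o["t"],o["eef_pos"],o["tool_rot"])
cal=cams.get_calibration("top"); a=save("top","t2.png"); b=save("side","s2.png")
for n in("basket_mouth",):
  for c in("top","side"): print(c,[(d["location"],d["confidence"]) for d in finder.place_of(c,n)][:2])
im=np.hstack([cv2.resize(a[180:320,280:500],(400,255)),cv2.resize(b[130:290,280:480],(400,320))[:255]])
cv2.imwrite("pics/c2.png",cv2.convertScaleAbs(im[:,:,::-1],alpha=1.5))
E
```

```text
6.3833 [ 0.5320805  -0.40677497  0.1378885 ] [0.0015043  0.87613508 0.48206218 0.0010567 ]
top [([348.0, 263.8], 0.73), ([254.3, 284.7], 0.66)]
side [([341.2, 237.8], 0.64), ([356.0, 174.0], 0.5)]
```

View pics/c2.png

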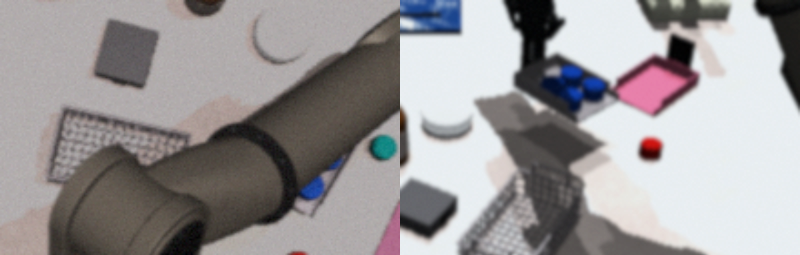

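Left is the top view and right is the side view. The pan is lifted level with all four caps aboard, at (575,85) in the right half. The arm covers part of the basket in the top view, and the side view shows it still standing at (525,220).

```bash
cat >> h.py <<'E'
B=np.array([onz("top",p,.055)[:2] for p in((315,239.5),(384.25,253.75),(375.75,293.75),(306.75,278.75))])
BC=B.mean(0); BY=np.rad2deg(np.arctan2(*((B[0]+B[1]-B[2]-B[3])[::-1]))); BY2=np.rad2deg(np.arctan2(*((B[0]+B[3]-B[1]-B[2])[::-1])))-90
def pour(th,lip,lz,yaw):
    # lip: distance of lip from basket centre along basket x; tool y yaw = yaw
    a=np.deg2rad(yaw);px=np.array([-np.cos(a),-np.sin(a),0]);py=np.array([np.sin(a),-np.cos(a),0])
    r=R.from_rotvec(np.deg2rad(th)*py)
    L=np.r_[BC,lz]-lip*px
    return L+r.apply(-.156*px+np.array([0,0,.034])), r*Rd(yaw)
E
python3 - <<'E'
from h import *
print(B.round(4),BC,BY,BY2,[np.linalg.norm(B[i]-B[i-1]).round(4) for i in range(4)])
y=round((BY+BY2)/2,1)
p,q=pour(0,.01,.105,y); print(p)
m=(np.array(monitor.get_obs()["eef_pos"])+p)/2
s=plan([(m,Rd((-32.4+y)/2)),(p,q),pour(0,.01,.07,y)])
print(onz("top",(393,169),.07))
E
```

```text
[[ 0.5409 -0.0027]
 [ 0.5002 -0.1986]
 [ 0.3872 -0.173 ]
 [ 0.4289  0.0201]] [ 0.46431031 -0.08853631] -12.158724969298067 -11.963027515766981 [np.float64(0.1143), np.float64(0.2001), np.float64(0.116), np.float64(0.1976)]
[ 0.62662233 -0.12333299  0.139     ]
{'x': 0.725, 'y': -0.177, 'z': -0.007, 'wx': 0.0002, 'wy': -0.0, 'wz': -0.0562} rows>=3.6 
{'x': 0.745, 'y': -0.048, 'z': -0.007, 'wx': -0.0, 'wy': -0.0, 'wz': -0.0564} rows>=3.6 
{'x': -0.0, 'y': 0.0, 'z': 0.175, 'wx': -0.0, 'wy': -0.0, 'wz': 0.0} rows>=0.8 
[ 0.74416825 -0.22625467  0.07      ]
```

Emit:
jog_arm(plan=[{"x": 0.02,"y": -0.005,"z": 0,"wx": 0,"wy": 0,"wz": -0.002},{"x": 0.07,"y": -0.017,"z": 0,"wx": 0,"wy": 0,"wz": -0.006},{"x": 0.14,"y": -0.035,"z": 0,"wx": 0,"wy": 0,"wz": -0.011},{"x": 0.22,"y": -0.055,"z": 0,"wx": 0,"wy": 0,"wz": -0.017},{"x": 0.3,"y": -0.075,"z": 0,"wx": 0,"wy": 0,"wz": -0.023},{"x": 0.39,"y": -0.097,"z": 0,"wx": 0,"wy": 0,"wz": -0.03},{"x": 0.48,"y": -0.118,"z": 0,"wx": 0,"wy": 0,"wz": -0.037},{"x": 0.56,"y": -0.138,"z": 0,"wx": 0,"wy": 0,"wz": -0.043},{"x": 0.63,"y": -0.155,"z": 0,"wx": 0,"wy": 0,"wz": -0.048},{"x": 0.68,"y": -0.167,"z": 0,"wx": 0,"wy": 0,"wz": -0.052},{"x": 0.71,"y": -0.175,"z": 0,"wx": 0,"wy": 0,"wz": -0.055},{"x": 0.725,"y": -0.177,"z": -0.007,"wx": 0,"wy": 0,"wz": -0.056}])

```text
t: 7.58
eef_pos: [0.5793, -0.2635, 0.1373]
tool_rot: [-0.0, 0.83, 0.558, 0.0]
contact_force: [-0.5, 1.0, -1.8]
gripper_width: 0.108
```

Emit:
jog_arm(plan=[{"x": 0.02,"y": -0.001,"z": 0,"wx": 0,"wy": 0,"wz": -0.002},{"x": 0.07,"y": -0.005,"z": 0,"wx": 0,"wy": 0,"wz": -0.006},{"x": 0.14,"y": -0.01,"z": 0,"wx": 0,"wy": 0,"wz": -0.011},{"x": 0.22,"y": -0.014,"z": 0,"wx": 0,"wy": 0,"wz": -0.017},{"x": 0.3,"y": -0.02,"z": 0,"wx": 0,"wy": 0,"wz": -0.023},{"x": 0.39,"y": -0.025,"z": 0,"wx": 0,"wy": 0,"wz": -0.03},{"x": 0.48,"y": -0.03,"z": 0,"wx": 0,"wy": 0,"wz": -0.037},{"x": 0.57,"y": -0.036,"z": 0,"wx": 0,"wy": 0,"wz": -0.043},{"x": 0.64,"y": -0.041,"z": 0,"wx": 0,"wy": 0,"wz": -0.048},{"x": 0.7,"y": -0.045,"z": 0,"wx": 0,"wy": 0,"wz": -0.053},{"x": 0.73,"y": -0.047,"z": -0.007,"wx": 0,"wy": 0,"wz": -0.056},{"x": 0.745,"y": -0.048,"z": -0.007,"wx": 0,"wy": 0,"wz": -0.0565}])

```text
t: 8.58
eef_pos: [0.6272, -0.1206, 0.1389]
tool_rot: [-0.0, 0.777, 0.63, 0.0]
contact_force: [-1.3, 0.2, -2.8]
gripper_width: 0.103
```

```bash
cat >> h.py <<'E'
def blue(name=None):
    im=cams.read_camera("wrist"); 
    if name: cv2.imwrite("pics/"+name,im[:,:,::-1])
    m=((im[:,:,2].astype(int)>im[:,:,0]*1.6)&(im[:,:,2].astype(int)>im[:,:,1]*1.25)&(im[:,:,2]>50)).astype(np.uint8)
    n,l,s,c=cv2.connectedComponentsWithStats(m)
    return [(c[i].round().astype(int).tolist(),int(s[i,4])) for i in range(1,n) if s[i,4]>80]
E
python3 - <<'E'
from h import *
o=monitor.get_obs(); print(o["t"],o["eef_pos"],o["tool_rot"],o["gripper_width"])
print(blue("w3.png"))
y=-12
plan([pour(0,.01,.07,y)])
s=pour(0,.01,.07,y)
plan([pour(7,.01,.07,y),pour(14,.01,.07,y),pour(17,.01,.07,y),pour(20,.012,.07,y),pour(23,.018,.07,y),pour(26,.025,.07,y),pour(30,.03,.07,y)],start=s)
E
```

```text
8.5833 [ 0.62718576 -0.12056103  0.13886153] [-1.50550744e-05  7.76511685e-01  6.30102794e-01  2.66279318e-04] 0.10276014619559852
[([629, 5], 223), ([156, 277], 14278), ([113, 331], 4003), ([541, 413], 138)]
{'x': -0.011, 'y': 0.0, 'z': 0.174, 'wx': 0.0001, 'wy': -0.0001, 'wz': 0.0004} rows>=0.8 
{'x': -0.0, 'y': -0.027, 'z': -0.094, 'wx': -0.0389, 'wy': 0.0, 'wz': 0.0} rows>=1.0 
{'x': -0.0, 'y': -0.026, 'z': -0.094, 'wx': -0.0389, 'wy': -0.0, 'wz': -0.0} rows>=1.0 
{'x': -0.0, 'y': -0.01, 'z': -0.04, 'wx': -0.0166, 'wy': 0.0, 'wz': -0.0} rows>=0.4 
{'x': -0.0, 'y': -0.001, 'z': -0.038, 'wx': -0.0167, 'wy': 0.0, 'wz': -0.0} rows>=0.4 
{'x': 0.0, 'y': 0.019, 'z': -0.03, 'wx': -0.0167, 'wy': 0.0, 'wz': -0.0} rows>=0.4 
{'x': 0.0, 'y': 0.022, 'z': -0.027, 'wx': -0.0166, 'wy': 0.0, 'wz': -0.0} rows>=0.4 
{'x': -0.0, 'y': 0.009, 'z': -0.043, 'wx': -0.0223, 'wy': 0.0, 'wz': -0.0} rows>=0.6
```

View pics/w3.png

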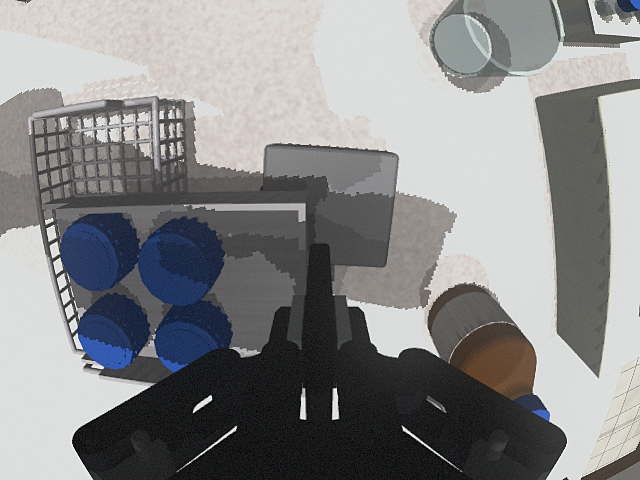

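All four caps are in the pan, at (98,250), (180,258), (113,330) and (192,335). The pan is over the basket, whose +y end loop shows at (100,105). The slide box (330,205), reagent bottle (485,340) and beaker (495,40) are clear. I'll check the alignment numerically by projecting the basket and pan models.

```bash
python3 - <<'E'
from h import *
k=cams.get_calibration("wrist")
a=np.deg2rad(-12);xb=np.array([np.cos(a),np.sin(a),0]);yb=np.array([-np.sin(a),np.cos(a),0])
for u,v,z in((-57.5,102.5,55),(57.5,102.5,55),(-57.5,-102.5,55),(57.5,-102.5,55),(0,102.5,78),(-57.5,0,55)):
    print("basket",(u,v,z),proj("wrist",np.r_[BC,0]+xb*u/1e3+yb*v/1e3+[0,0,z/1e3],k).round())
o=monitor.get_obs();r=rot();p=np.array(o["eef_pos"])
for x,y,z in((0,-.156,.034),(.053,-.156,.034),(-.053,-.156,.034),(.053,-.156,.006),(.053,-.006,.006)): print("pan",(x,y,z),proj("wrist",p+r.apply([x,y,z]),k).round())
E
```

```text
basket (-57.5, 102.5, 55) [ 24. 122.]
basket (57.5, 102.5, 55) [150. 101.]
basket (-57.5, -102.5, 55) [ 73. 356.]
basket (57.5, -102.5, 55) [185. 370.]
basket (0, 102.5, 78) [ 60. 112.]
basket (-57.5, 0, 55) [ 42. 250.]
pan (0, -0.156, 0.034) [ 68. 275.]
pan (0.053, -0.156, 0.034) [ 52. 192.]
pan (-0.053, -0.156, 0.034) [ 89. 346.]
pan (0.053, -0.156, 0.006) [ 22. 203.]
pan (0.053, -0.006, 0.006) [305. 193.]
```

```bash
cat >> h.py <<'E'
_a=np.deg2rad(-12); BC=BC+.005*np.array([np.cos(_a),np.sin(_a)])+.006*np.array([-np.sin(_a),np.cos(_a)])
E
python3 - <<'E'
from h import *
y=-12
plan([pour(0,.010,.07,y),pour(7,.010,.07,y),pour(14,.01,.07,y)])
plan([pour(7,.010,.07,y)],start=pour(0,.01,.07,y))
plan([pour(14,.010,.07,y)],start=pour(0,.01,.07,y))
plan([pour(20,.015,.07,y)],start=pour(14,.01,.07,y))
plan([pour(25,.025,.07,y)],start=pour(20,.015,.07,y))
E
```

```text
{'x': 0.019, 'y': 0.025, 'z': 0.174, 'wx': 0.0001, 'wy': -0.0001, 'wz': 0.0004} rows>=0.8 
{'x': -0.0, 'y': -0.026, 'z': -0.094, 'wx': -0.0389, 'wy': -0.0, 'wz': -0.0} rows>=1.0 
{'x': -0.0, 'y': -0.027, 'z': -0.094, 'wx': -0.0389, 'wy': -0.0, 'wz': -0.0} rows>=1.0 
{'x': 0.0, 'y': -0.027, 'z': -0.094, 'wx': -0.0389, 'wy': 0.0, 'wz': 0.0} rows>=1.0 
{'x': 0.0, 'y': -0.064, 'z': -0.184, 'wx': -0.0778, 'wy': -0.0, 'wz': 0.0} rows>=2.0 
{'x': 0.0, 'y': 0.002, 'z': -0.075, 'wx': -0.0333, 'wy': 0.0, 'wz': 0.0} rows>=0.8 
{'x': -0.0, 'y': 0.029, 'z': -0.05, 'wx': -0.0278, 'wy': 0.0, 'wz': 0.0} rows>=0.7
```

Emit:
jog_arm(plan=[{"x": 0.01,"y": 0.012,"z": 0.03,"wx": 0,"wy": 0,"wz": 0},{"x": 0.02,"y": 0.025,"z": 0.08,"wx": 0,"wy": 0,"wz": 0},{"x": 0.02,"y": 0.025,"z": 0.13,"wx": 0,"wy": 0,"wz": 0},{"x": 0.02,"y": 0.025,"z": 0.16,"wx": 0,"wy": 0,"wz": 0},{"x": 0.02,"y": 0.025,"z": 0.175,"wx": 0,"wy": 0,"wz": 0},{"x": 0.02,"y": 0.025,"z": 0.175,"wx": 0,"wy": 0,"wz": 0}])

```text
t: 9.13
eef_pos: [0.6318, -0.1184, 0.1024]
tool_rot: [-0.001, 0.777, 0.629, -0.001]
contact_force: [0.0, 0.3, -2.5]
gripper_width: 0.104
```

Emit:
jog_arm(plan=[{"x": 0,"y": -0.003,"z": -0.013,"wx": -0.005,"wy": 0,"wz": 0},{"x": 0,"y": -0.008,"z": -0.03,"wx": -0.012,"wy": 0,"wz": 0},{"x": 0,"y": -0.013,"z": -0.05,"wx": -0.02,"wy": 0,"wz": 0},{"x": 0,"y": -0.019,"z": -0.068,"wx": -0.028,"wy": 0,"wz": 0},{"x": 0,"y": -0.025,"z": -0.087,"wx": -0.036,"wy": 0,"wz": 0},{"x": 0,"y": -0.031,"z": -0.105,"wx": -0.044,"wy": 0,"wz": 0},{"x": 0,"y": -0.038,"z": -0.124,"wx": -0.052,"wy": 0,"wz": 0},{"x": 0,"y": -0.046,"z": -0.143,"wx": -0.06,"wy": 0,"wz": 0},{"x": 0,"y": -0.053,"z": -0.16,"wx": -0.067,"wy": 0,"wz": 0},{"x": 0,"y": -0.059,"z": -0.173,"wx": -0.073,"wy": 0,"wz": 0},{"x": 0,"y": -0.064,"z": -0.184,"wx": -0.078,"wy": 0,"wz": 0},{"x": 0,"y": -0.064,"z": -0.184,"wx": -0.078,"wy": 0,"wz": 0}])

```text
t: 10.13
eef_pos: [0.6187, -0.1158, 0.1398]
tool_rot: [0.094, 0.771, 0.625, 0.077]
contact_force: [0.3, -0.1, -2.4]
gripper_width: 0.105
```

```bash
python3 - <<'E'
from h import *
o=monitor.get_obs();p=np.array(o["eef_pos"]);r=rot();print(p,p+r.apply([0,-.156,.034]),np.rad2deg(np.arcsin(-r.apply([0,-1,0])[2])))
print(blue())
E
```

```text
[ 0.6187383  -0.11578276  0.13979659] [ 0.47871141 -0.08599706  0.06910514] 13.98462398486899
[([593, 12], 729), ([154, 277], 14203), ([111, 330], 3984), ([512, 387], 729)]
```

Emit:
jog_arm(plan=[{"x": 0,"y": 0,"z": -0.006,"wx": -0.003,"wy": 0,"wz": 0},{"x": 0,"y": 0,"z": -0.012,"wx": -0.0055,"wy": 0,"wz": 0},{"x": 0,"y": 0,"z": -0.019,"wx": -0.008,"wy": 0,"wz": 0},{"x": 0,"y": 0,"z": -0.025,"wx": -0.011,"wy": 0,"wz": 0},{"x": 0,"y": 0.001,"z": -0.031,"wx": -0.014,"wy": 0,"wz": 0},{"x": 0,"y": 0.001,"z": -0.037,"wx": -0.0165,"wy": 0,"wz": 0},{"x": 0,"y": 0.001,"z": -0.044,"wx": -0.0195,"wy": 0,"wz": 0},{"x": 0,"y": 0.001,"z": -0.05,"wx": -0.022,"wy": 0,"wz": 0},{"x": 0,"y": 0.001,"z": -0.056,"wx": -0.025,"wy": 0,"wz": 0},{"x": 0,"y": 0.002,"z": -0.062,"wx": -0.0275,"wy": 0,"wz": 0},{"x": 0,"y": 0.002,"z": -0.069,"wx": -0.0305,"wy": 0,"wz": 0},{"x": 0,"y": 0.002,"z": -0.075,"wx": -0.0335,"wy": 0,"wz": 0}])

```text
t: 11.18
eef_pos: [0.6159, -0.115, 0.1544]
tool_rot: [0.135, 0.765, 0.62, 0.11]
contact_force: [-0.1, 0.7, -1.7]
gripper_width: 0.11
```

```bash
python3 - <<'E'
from h import *
o=monitor.get_obs();p=np.array(o["eef_pos"]);r=rot();print(p+r.apply([0,-.156,.034]),np.rad2deg(np.arcsin(-r.apply([0,-1,0])[2])))
print(blue())
E
```

```text
[ 0.4839456  -0.08697589  0.06905415] 20.03369483238104
[([555, 16], 648), ([81, 251], 4493), ([171, 293], 9657), ([95, 328], 3790), ([487, 368], 824)]
```

Emit:
jog_arm(plan=[{"x": 0,"y": 0,"z": 0,"wx": 0,"wy": 0,"wz": 0},{"x": 0,"y": 0,"z": 0,"wx": 0,"wy": 0,"wz": 0},{"x": 0,"y": 0,"z": 0,"wx": 0,"wy": 0,"wz": 0},{"x": 0,"y": 0,"z": -0.005,"wx": -0.002,"wy": 0,"wz": 0},{"x": 0,"y": 0,"z": -0.008,"wx": -0.0035,"wy": 0,"wz": 0},{"x": 0,"y": 0,"z": -0.012,"wx": -0.005,"wy": 0,"wz": 0}])

```text
t: 11.73
eef_pos: [0.6147, -0.1149, 0.1567]
tool_rot: [0.141, 0.764, 0.619, 0.115]
contact_force: [0.6, 0.2, -1.6]
gripper_width: 0.104
```

```bash
python3 - <<'E'
from h import *
o=monitor.get_obs();p=np.array(o["eef_pos"]);r=rot();print(p+r.apply([0,-.156,.034]),np.rad2deg(np.arcsin(-r.apply([0,-1,0])[2])))
print(blue())
E
```

```text
[ 0.48416038 -0.08713254  0.06913657] 20.96686585657855
[([549, 17], 616), ([66, 285], 8330), ([485, 365], 812)]
```

```bash
python3 - <<'E'
from h import *
print(blue("w4.png")); s=save("side","s4.png")
w=cv2.imread("pics/w4.png")[:,:400]; c=np.zeros((480,800,3),np.uint8); c[:,:400]=w
c[:360,400:]=cv2.resize(s[180:300,270:403,::-1],(400,360)); cv2.imwrite("pics/c4.png",c)
E
```

```text
[([549, 17], 624), ([53, 284], 7622), ([485, 365], 781)]
```

View pics/c4.png

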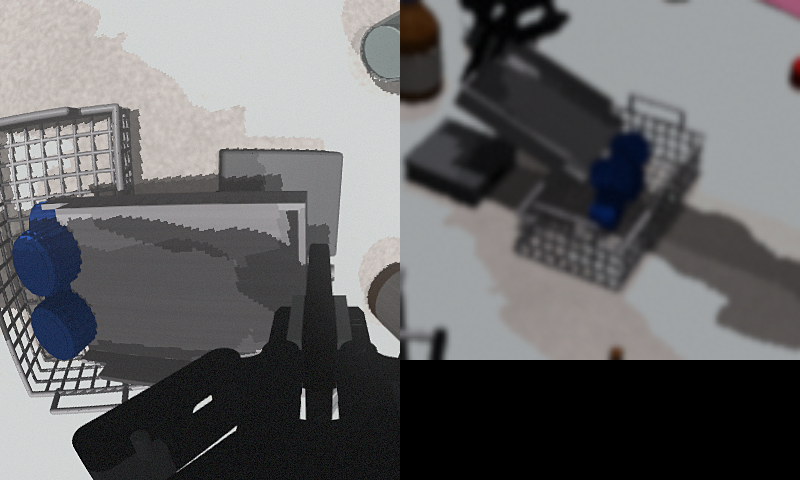

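Two caps are in the basket and the last two are just tipping over the lip, at (45,260) and (65,325). I'll hold and let them fall.

Emit:
jog_arm(plan=[{"x": 0,"y": 0,"z": -0.004,"wx": -0.002,"wy": 0,"wz": 0},{"x": 0,"y": 0,"z": -0.008,"wx": -0.004,"wy": 0,"wz": 0},{"x": 0,"y": 0,"z": -0.012,"wx": -0.006,"wy": 0,"wz": 0},{"x": 0,"y": 0,"z": -0.016,"wx": -0.008,"wy": 0,"wz": 0},{"x": 0,"y": 0,"z": -0.02,"wx": -0.01,"wy": 0,"wz": 0},{"x": 0,"y": 0,"z": -0.02,"wx": -0.01,"wy": 0,"wz": 0},{"x": 0,"y": 0,"z": -0.02,"wx": -0.01,"wy": 0,"wz": 0},{"x": 0,"y": 0,"z": -0.02,"wx": -0.01,"wy": 0,"wz": 0}])

```text
t: 12.55
eef_pos: [0.6133, -0.1145, 0.1606]
tool_rot: [0.153, 0.762, 0.617, 0.124]
contact_force: [-0.1, 0.4, -1.2]
gripper_width: 0.105
```

```bash
python3 - <<'E'
from h import *
print(blue("w5.png")); s=save("side","s5.png")
w=cv2.imread("pics/w5.png")[:,:400]; c=np.zeros((480,800,3),np.uint8); c[:,:400]=w
c[:360,400:]=cv2.resize(s[180:300,270:403,::-1],(400,360)); cv2.imwrite("pics/c5.png",c)
E
```

```text
[([544, 1], 87), ([539, 18], 611), ([32, 282], 7241), ([478, 359], 779)]
```

View pics/c5.png

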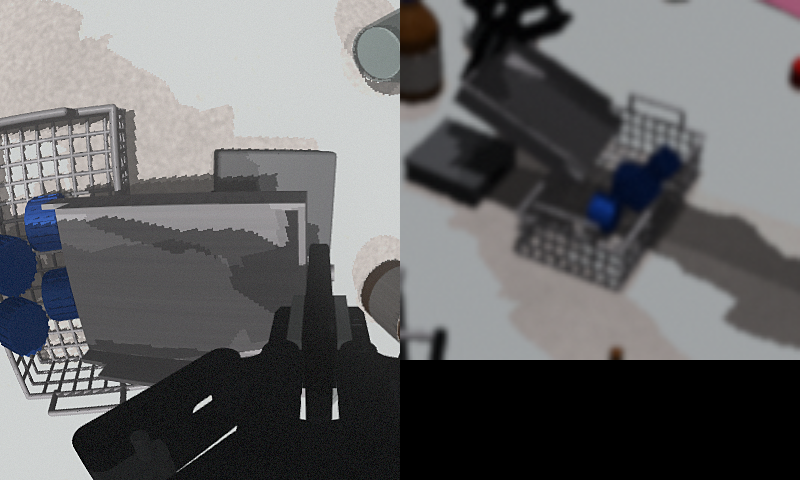

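All four caps lie inside the basket, and the pan is empty. Now I'll lift, level and return the pan to its original spot.

```bash
python3 - <<'E'
from h import *
p=np.array(monitor.get_obs()["eef_pos"]);r=rot();print(p)
a=(.6272,-.1206,.17)
plan([(p+[0,0,.05],r),((.632,-.1206,.17),Rd(-12)),((.579,-.263,.15),Rd(-22.3)),((.532,-.407,.11),Rd(-32.4)),((.532,-.407,.042),Rd(-32.4)),((.532,-.407,.0375),Rd(-32.4))])
E
```

```text
[ 0.6133511  -0.11451721  0.16048021]
{'x': 0.0, 'y': 0.097, 'z': -0.231, 'wx': 0.0, 'wy': 0.0, 'wz': 0.0} rows>=1.2 
{'x': -0.01, 'y': 0.011, 'z': 0.225, 'wx': 0.1264, 'wy': -0.0002, 'wz': 0.0} rows>=3.2 
{'x': -0.752, 'y': -0.111, 'z': 0.1, 'wx': -0.0, 'wy': 0.0, 'wz': 0.0572} rows>=3.7 
{'x': -0.755, 'y': 0.056, 'z': 0.2, 'wx': -0.0, 'wy': 0.0, 'wz': 0.0562} rows>=3.8 
{'x': -0.0, 'y': -0.0, 'z': 0.34, 'wx': -0.0, 'wy': 0.0, 'wz': -0.0} rows>=1.6 
{'x': -0.0, 'y': -0.0, 'z': 0.022, 'wx': -0.0, 'wy': 0.0, 'wz': -0.0} rows>=0.1
```

Emit:
jog_arm(plan=[{"x": 0,"y": 0.03,"z": -0.07,"wx": 0,"wy": 0,"wz": 0},{"x": 0,"y": 0.06,"z": -0.15,"wx": 0,"wy": 0,"wz": 0},{"x": 0,"y": 0.097,"z": -0.23,"wx": 0,"wy": 0,"wz": 0},{"x": 0,"y": 0.097,"z": -0.23,"wx": 0,"wy": 0,"wz": 0}])

```text
t: 12.98
eef_pos: [0.6157, -0.1152, 0.2139]
tool_rot: [0.155, 0.762, 0.616, 0.126]
contact_force: [1.0, -0.1, -0.5]
gripper_width: 0.109
```

Emit:
jog_arm(plan=[{"x": 0,"y": 0,"z": 0.05,"wx": 0.03,"wy": 0,"wz": 0},{"x": 0,"y": 0,"z": 0.1,"wx": 0.06,"wy": 0,"wz": 0},{"x": 0,"y": 0,"z": 0.16,"wx": 0.09,"wy": 0,"wz": 0},{"x": -0.01,"y": 0.01,"z": 0.2,"wx": 0.115,"wy": 0,"wz": 0},{"x": -0.01,"y": 0.01,"z": 0.225,"wx": 0.126,"wy": 0,"wz": 0},{"x": -0.01,"y": 0.01,"z": 0.225,"wx": 0.126,"wy": 0,"wz": 0}])

```text
t: 13.48
eef_pos: [0.6354, -0.1213, 0.1707]
tool_rot: [0.002, 0.777, 0.629, 0.001]
contact_force: [0.0, 0.2, -1.9]
gripper_width: 0.109
```

Emit:
jog_arm(plan=[{"x": -0.1,"y": -0.015,"z": 0.01,"wx": 0,"wy": 0,"wz": 0.008},{"x": -0.25,"y": -0.04,"z": 0.03,"wx": 0,"wy": 0,"wz": 0.02},{"x": -0.4,"y": -0.06,"z": 0.05,"wx": 0,"wy": 0,"wz": 0.03},{"x": -0.55,"y": -0.08,"z": 0.07,"wx": 0,"wy": 0,"wz": 0.042},{"x": -0.68,"y": -0.1,"z": 0.09,"wx": 0,"wy": 0,"wz": 0.052},{"x": -0.75,"y": -0.11,"z": 0.1,"wx": 0,"wy": 0,"wz": 0.057},{"x": -0.75,"y": -0.11,"z": 0.1,"wx": 0,"wy": 0,"wz": 0.057}])

```text
t: 14.07
eef_pos: [0.58, -0.2674, 0.1502]
tool_rot: [0.002, 0.832, 0.555, 0.001]
contact_force: [0.2, -0.9, -2.2]
gripper_width: 0.105
```

Emit:
jog_arm(plan=[{"x": -0.1,"y": 0.008,"z": 0.02,"wx": 0,"wy": 0,"wz": 0.008},{"x": -0.25,"y": 0.02,"z": 0.06,"wx": 0,"wy": 0,"wz": 0.02},{"x": -0.4,"y": 0.03,"z": 0.1,"wx": 0,"wy": 0,"wz": 0.03},{"x": -0.55,"y": 0.04,"z": 0.14,"wx": 0,"wy": 0,"wz": 0.042},{"x": -0.68,"y": 0.05,"z": 0.18,"wx": 0,"wy": 0,"wz": 0.052},{"x": -0.755,"y": 0.056,"z": 0.2,"wx": 0,"wy": 0,"wz": 0.056},{"x": -0.755,"y": 0.056,"z": 0.2,"wx": 0,"wy": 0,"wz": 0.056},{"x": -0.755,"y": 0.056,"z": 0.2,"wx": 0,"wy": 0,"wz": 0.056}])

```text
t: 14.73
eef_pos: [0.5327, -0.4105, 0.11]
tool_rot: [0.002, 0.877, 0.48, 0.001]
contact_force: [-0.1, 1.2, -1.9]
gripper_width: 0.106
```

```bash
python3 - <<'E'
from h import *
plan([((.532,-.407,.045),Rd(-32.4)),((.532,-.407,.0375),Rd(-32.4))])
im=cams.read_camera("wrist"); s=save("side","s6.png"); c=np.zeros((480,800,3),np.uint8); c[:,:400]=im[:,120:520,::-1]
c[:360,400:]=cv2.resize(s[130:300,270:459,::-1],(400,360)); cv2.imwrite("pics/c6.png",c)
E
```

```text
{'x': 0.012, 'y': -0.014, 'z': 0.325, 'wx': 0.0013, 'wy': -0.0003, 'wz': -0.0015} rows>=1.6 
{'x': 0.0, 'y': 0.0, 'z': 0.037, 'wx': 0.0, 'wy': -0.0, 'wz': -0.0} rows>=0.2
```

View pics/c6.png

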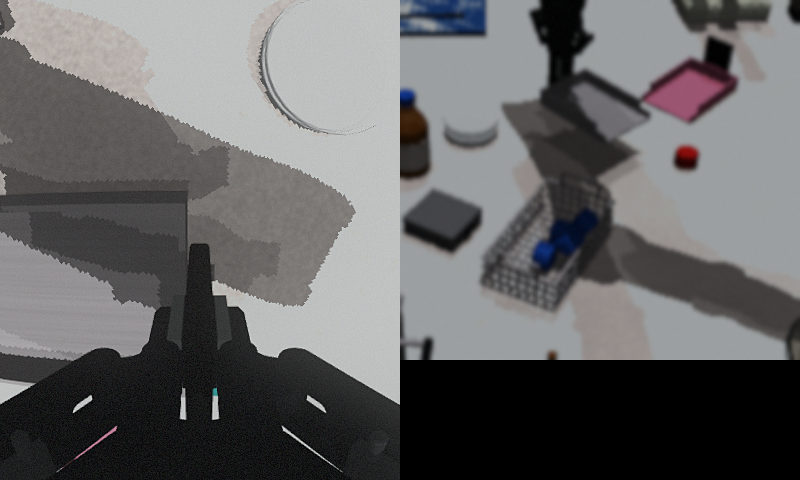

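The pan is empty and level over its original spot, the caps are in the basket, and the bystanders are unmoved. Now I'll lower it.

Emit:
jog_arm(plan=[{"x": 0.012,"y": -0.014,"z": 0.1,"wx": 0.001,"wy": 0,"wz": -0.0015},{"x": 0.012,"y": -0.014,"z": 0.2,"wx": 0.001,"wy": 0,"wz": -0.0015},{"x": 0.012,"y": -0.014,"z": 0.27,"wx": 0.001,"wy": 0,"wz": -0.0015},{"x": 0.012,"y": -0.014,"z": 0.31,"wx": 0.001,"wy": 0,"wz": -0.0015},{"x": 0.012,"y": -0.014,"z": 0.335,"wx": 0.001,"wy": 0,"wz": -0.0015},{"x": 0.012,"y": -0.014,"z": 0.347,"wx": 0.001,"wy": 0,"wz": -0.0015},{"x": 0.012,"y": -0.014,"z": 0.353,"wx": 0.001,"wy": 0,"wz": -0.0015},{"x": 0.012,"y": -0.014,"z": 0.358,"wx": 0.001,"wy": 0,"wz": -0.0015},{"x": 0.012,"y": -0.014,"z": 0.362,"wx": 0.001,"wy": 0,"wz": -0.0015},{"x": 0.012,"y": -0.014,"z": 0.362,"wx": 0.001,"wy": 0,"wz": -0.0015}])

```text
t: 15.67
eef_pos: [0.5336, -0.4057, 0.0384]
tool_rot: [0.0, 0.876, 0.483, 0.001]
contact_force: [-0.2, -0.1, -2.0]
gripper_width: 0.105
```

Emit:
jog_arm(plan=[{"x": 0,"y": 0,"z": 0.003,"wx": 0,"wy": 0,"wz": 0},{"x": 0,"y": 0,"z": 0.006,"wx": 0,"wy": 0,"wz": 0},{"x": 0,"y": 0,"z": 0.009,"wx": 0,"wy": 0,"wz": 0},{"x": 0,"y": 0,"z": 0.009,"wx": 0,"wy": 0,"wz": 0}])

```text
t: 16.0
eef_pos: [0.5339, -0.406, 0.0373]
tool_rot: [0.001, 0.876, 0.483, 0.002]
contact_force: [-0.5, 0.2, 3.6]
gripper_width: 0.104
```

The pan is touching down (3.6 N upward). Releasing to a half opening, then rising.

Emit:
jog_arm(plan=[{"x": 0,"y": 0,"z": 0,"wx": 0,"wy": 0,"wz": 0},{"x": 0,"y": 0,"z": 0,"wx": 0,"wy": 0,"wz": 0},{"x": 0,"y": 0,"z": 0,"wx": 0,"wy": 0,"wz": 0},{"x": 0,"y": 0,"z": 0,"wx": 0,"wy": 0,"wz": 0},{"x": 0,"y": 0,"z": 0,"wx": 0,"wy": 0,"wz": 0},{"x": 0,"y": 0,"z": 0,"wx": 0,"wy": 0,"wz": 0}], hand=0)

```text
t: 16.5
eef_pos: [0.5339, -0.406, 0.0372]
tool_rot: [0.001, 0.876, 0.483, 0.002]
contact_force: [0.6, 0.4, -0.5]
gripper_width: 0.501
```

Emit:
jog_arm(plan=[{"x": 0,"y": 0,"z": -0.05,"wx": 0,"wy": 0,"wz": 0},{"x": 0,"y": 0,"z": -0.15,"wx": 0,"wy": 0,"wz": 0},{"x": 0,"y": 0,"z": -0.3,"wx": 0,"wy": 0,"wz": 0},{"x": 0,"y": 0,"z": -0.5,"wx": 0,"wy": 0,"wz": 0},{"x": 0,"y": 0,"z": -0.7,"wx": 0,"wy": 0,"wz": 0},{"x": 0,"y": 0,"z": -0.9,"wx": 0,"wy": 0,"wz": 0},{"x": 0,"y": 0,"z": -1,"wx": 0,"wy": 0,"wz": 0},{"x": 0,"y": 0,"z": -1,"wx": 0,"wy": 0,"wz": 0}])

```text
t: 17.17
eef_pos: [0.5348, -0.4087, 0.2441]
tool_rot: [0.005, 0.876, 0.483, 0.004]
contact_force: [0.2, -0.7, -0.4]
gripper_width: 0.498
```

```bash
python3 - <<'E'
from h import *
o=monitor.get_obs();print(o["eef_pos"])
s=save("side","s7.png"); w=save("wrist","w7.png")
for n in ("pan_grip","basket_mouth"): print(n,[(np.round(d["location"]),round(d["confidence"],2)) for d in finder.place_of("side",n)][:2])
plan([((.54,-.24,.25),Rd(-20)),((.53,-.06,.25),Rd(-8)),((.515,.12,.25),Rd(3)),((.500,.29,.25),Rd(10.5))])
E
```

```text
[ 0.5347808  -0.40865465  0.24412496]
pan_grip [(array([421., 156.]), 0.84), (array([342., 179.]), 0.56)]
basket_mouth [(array([342., 238.]), 0.67)]
{'x': 0.719, 'y': -0.41, 'z': -0.068, 'wx': 0.0004, 'wy': -0.0008, 'wz': -0.068} rows>=4.0 
{'x': 0.828, 'y': -0.355, 'z': 0.0, 'wx': -0.0, 'wy': 0.0, 'wz': -0.0667} rows>=4.3 
{'x': 0.881, 'y': -0.199, 'z': 0.0, 'wx': -0.0, 'wy': 0.0, 'wz': -0.0611} rows>=4.3 
{'x': 0.853, 'y': -0.03, 'z': -0.0, 'wx': -0.0, 'wy': 0.0, 'wz': -0.0416} rows>=4.1
```

Emit:
jog_arm(plan=[{"x": 0.72,"y": -0.41,"z": -0.07,"wx": 0,"wy": -0.001,"wz": -0.068},{"x": 0.72,"y": -0.41,"z": -0.07,"wx": 0,"wy": -0.001,"wz": -0.068},{"x": 0.72,"y": -0.41,"z": -0.07,"wx": 0,"wy": -0.001,"wz": -0.068},{"x": 0.72,"y": -0.41,"z": -0.07,"wx": 0,"wy": -0.001,"wz": -0.068},{"x": 0.72,"y": -0.41,"z": -0.07,"wx": 0,"wy": -0.001,"wz": -0.068}])

```text
t: 17.78
eef_pos: [0.5419, -0.229, 0.2485]
tool_rot: [-0.003, 0.816, 0.579, 0.001]
contact_force: [0.5, 1.1, -0.1]
gripper_width: 0.498
```

Emit:
jog_arm(plan=[{"x": 0.83,"y": -0.355,"z": 0,"wx": 0,"wy": 0,"wz": -0.067},{"x": 0.83,"y": -0.355,"z": 0,"wx": 0,"wy": 0,"wz": -0.067},{"x": 0.83,"y": -0.355,"z": 0,"wx": 0,"wy": 0,"wz": -0.067},{"x": 0.83,"y": -0.355,"z": 0,"wx": 0,"wy": 0,"wz": -0.067},{"x": 0.83,"y": -0.355,"z": 0,"wx": 0,"wy": 0,"wz": -0.067}])

```text
t: 18.2
eef_pos: [0.5285, -0.0439, 0.2479]
tool_rot: [-0.004, 0.749, 0.663, 0.0]
contact_force: [0.8, 0.1, -0.5]
gripper_width: 0.502
```

Emit:
jog_arm(plan=[{"x": 0.88,"y": -0.2,"z": 0,"wx": 0,"wy": 0,"wz": -0.061},{"x": 0.88,"y": -0.2,"z": 0,"wx": 0,"wy": 0,"wz": -0.061},{"x": 0.88,"y": -0.2,"z": 0,"wx": 0,"wy": 0,"wz": -0.061},{"x": 0.88,"y": -0.2,"z": 0,"wx": 0,"wy": 0,"wz": -0.061},{"x": 0.88,"y": -0.2,"z": 0,"wx": 0,"wy": 0,"wz": -0.061}])

```text
t: 18.62
eef_pos: [0.5083, 0.1417, 0.2478]
tool_rot: [-0.005, 0.679, 0.734, -0.0]
contact_force: [-0.7, 0.8, 0.7]
gripper_width: 0.503
```

Emit:
jog_arm(plan=[{"x": 0.85,"y": -0.03,"z": 0,"wx": 0,"wy": 0,"wz": -0.042},{"x": 0.85,"y": -0.03,"z": 0,"wx": 0,"wy": 0,"wz": -0.042},{"x": 0.85,"y": -0.03,"z": 0,"wx": 0,"wy": 0,"wz": -0.042},{"x": 0.85,"y": -0.03,"z": 0,"wx": 0,"wy": 0,"wz": -0.042},{"x": 0.85,"y": -0.03,"z": 0,"wx": 0,"wy": 0,"wz": -0.042},{"x": 0.85,"y": -0.03,"z": 0,"wx": 0,"wy": 0,"wz": -0.042}])

```text
t: 19.12
eef_pos: [0.487, 0.3152, 0.2472]
tool_rot: [-0.006, 0.627, 0.779, -0.001]
contact_force: [-0.6, -0.6, -0.1]
gripper_width: 0.5
```

```bash
python3 - <<'E'
from h import *
o=monitor.get_obs();print(o["t"],o["eef_pos"],o["gripper_width"])
k=cams.get_calibration("wrist"); w=save("wrist","w8.png")
for n,z in(("lid_bar",.139),("bath_hinge",.133)): print(n,[(np.round(d["location"]),round(d["confidence"],2),onz("wrist",d["location"],z,k).round(4)) for d in finder.place_of("wrist",n)][:3])
E
```

```text
19.1167 [0.48697681 0.31518494 0.24724145] 0.4998397995777098
lid_bar [(array([363., 271.]), 0.55, array([0.5236, 0.2973, 0.139 ]))]
bath_hinge [(array([585., 262.]), 0.76, array([0.7263, 0.3441, 0.133 ]))]
```

View pics/w8.png

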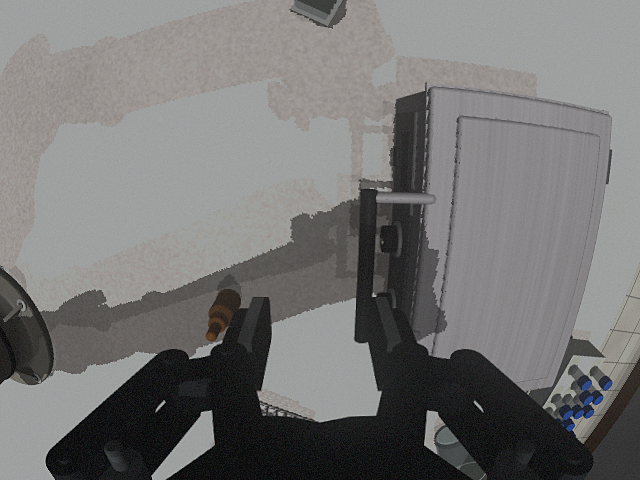

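Wrist view: the bar runs from (370,190) to (361,342), the lid is to the right and the dropper at (225,315). The networks' bar (363,271) and hinge (585,262) match the picture and the top-camera estimates within 2 mm.

```bash
python3 - <<'E'
from h import *
k=cams.get_calibration("wrist")
a,b=onz("wrist",(370,190),.139,k),onz("wrist",(361,342),.139,k);print(a,b,(a+b)/2,np.linalg.norm(a-b))
plan([((.523,.2975,.175),Rd(13)),((.523,.2975,.122),Rd(13))])
E
```

```text
[0.51609058 0.35045429 0.139     ] [0.54043016 0.22891467 0.139     ] [0.52826037 0.28968448 0.139     ] 0.12395278646472184
{'x': -0.093, 'y': 0.156, 'z': 0.364, 'wx': -0.0026, 'wy': -0.0023, 'wz': -0.0063} rows>=2.0 
{'x': -0.0, 'y': -0.0, 'z': 0.265, 'wx': 0.0, 'wy': 0.0, 'wz': -0.0} rows>=1.3
```

Emit:
jog_arm(plan=[{"x": -0.1,"y": 0.165,"z": 0.1,"wx": -0.003,"wy": -0.002,"wz": -0.003},{"x": -0.1,"y": 0.165,"z": 0.2,"wx": -0.003,"wy": -0.002,"wz": -0.003},{"x": -0.1,"y": 0.165,"z": 0.3,"wx": -0.003,"wy": -0.002,"wz": -0.003},{"x": -0.1,"y": 0.165,"z": 0.4,"wx": -0.003,"wy": -0.002,"wz": -0.003},{"x": -0.1,"y": 0.165,"z": 0.47,"wx": -0.003,"wy": -0.002,"wz": -0.003},{"x": -0.1,"y": 0.165,"z": 0.53,"wx": -0.003,"wy": -0.002,"wz": -0.003},{"x": -0.1,"y": 0.165,"z": 0.58,"wx": -0.003,"wy": -0.002,"wz": -0.003},{"x": -0.1,"y": 0.165,"z": 0.62,"wx": -0.003,"wy": -0.002,"wz": -0.003},{"x": -0.1,"y": 0.165,"z": 0.62,"wx": -0.003,"wy": -0.002,"wz": -0.003}], hand=-0.25, grip_force=50)

```text
t: 20.02
eef_pos: [0.524, 0.2959, 0.1224]
tool_rot: [-0.0, 0.627, 0.779, -0.0]
contact_force: [-0.2, 0.0, -0.1]
gripper_width: 0.374
```

Emit:
jog_arm(plan=[{"x": 0,"y": 0,"z": 0,"wx": 0,"wy": 0,"wz": 0},{"x": 0,"y": 0,"z": 0,"wx": 0,"wy": 0,"wz": 0},{"x": 0,"y": 0,"z": 0,"wx": 0,"wy": 0,"wz": 0},{"x": 0,"y": 0,"z": 0,"wx": 0,"wy": 0,"wz": 0},{"x": 0,"y": 0,"z": 0,"wx": 0,"wy": 0,"wz": 0},{"x": 0,"y": 0,"z": 0,"wx": 0,"wy": 0,"wz": 0},{"x": 0,"y": 0,"z": 0,"wx": 0,"wy": 0,"wz": 0}], hand=-1)

```text
t: 20.6
eef_pos: [0.525, 0.2959, 0.1229]
tool_rot: [0.0, 0.627, 0.779, 0.001]
contact_force: [4.3, -1.2, -0.6]
gripper_width: 0.122
```

```bash
python3 - <<'E'
from h import *
o=monitor.get_obs();p=np.array(o["eef_pos"]);r=rot();g=p+r.apply([0,0,-.019])
print(o["t"],p,g,np.rad2deg(r.as_rotvec()),o["contact_force"],o["torque"],o["gripper_width"])
w=save("wrist","w9.png")
E
```

```text
20.6 [0.52500606 0.29586456 0.12294881] [0.52498004 0.29586106 0.1419488 ] [1.12817275e+02 1.40187863e+02 9.01839920e-02] [ 4.29824009 -1.18013704 -0.60668489] [-0.16187453 -1.02151648 -0.01388156] 0.12201625344236668
```

The bar is held (opening 0.122, about 10–12 mm). Now I'll raise it along the hinge arc, 0 to 30° first.

Emit:
jog_arm(plan=[{"x": 0,"y": 0.0015,"z": -0.036,"wx": 0,"wy": 0,"wz": 0},{"x": 0,"y": 0.0065,"z": -0.0905,"wx": 0,"wy": 0,"wz": 0},{"x": 0,"y": 0.0145,"z": -0.144,"wx": 0,"wy": 0,"wz": 0},{"x": 0,"y": 0.025,"z": -0.1975,"wx": 0,"wy": 0,"wz": 0},{"x": 0,"y": 0.038,"z": -0.25,"wx": 0,"wy": 0,"wz": 0},{"x": 0,"y": 0.054,"z": -0.302,"wx": 0,"wy": 0,"wz": 0},{"x": 0,"y": 0.073,"z": -0.353,"wx": 0,"wy": 0,"wz": 0},{"x": 0,"y": 0.094,"z": -0.403,"wx": 0,"wy": 0,"wz": 0},{"x": 0,"y": 0.118,"z": -0.452,"wx": 0,"wy": 0,"wz": 0},{"x": 0,"y": 0.1355,"z": -0.4835,"wx": 0,"wy": 0,"wz": 0},{"x": 0,"y": 0.154,"z": -0.515,"wx": 0,"wy": 0,"wz": 0},{"x": 0,"y": 0.154,"z": -0.515,"wx": 0,"wy": 0,"wz": 0}])

```text
t: 21.65
eef_pos: [0.5542, 0.3022, 0.2271]
tool_rot: [-0.0, 0.627, 0.779, -0.001]
contact_force: [-6.4, -4.0, 2.1]
gripper_width: 0.117
```

```bash
cat >> h.py <<'E'
G0=np.array([.525,.29586,.139]); PSI=np.deg2rad(12.5); UX=np.array([np.cos(PSI),np.sin(PSI),0])
def bar(th):
    t=np.deg2rad(th); return G0+UX*(.2075*(1-np.cos(t))+.006*np.sin(t))+np.array([0,0,.2075*np.sin(t)-.006*(1-np.cos(t))])
def lidang():
    p=np.array(monitor.get_obs()["eef_pos"]);r=rot();b=p+r.apply([0,0,-.016]); h=G0+UX*.2075-[0,0,.006]
    d=b-h; u=d@UX; return b,np.hypot(u,d[2]),np.rad2deg(np.arctan2(d[2],-u))-np.rad2deg(np.arctan2(.006,.2075))
E
python3 - <<'E'
from h import *
o=monitor.get_obs();print(lidang(),o["contact_force"].round(1) if hasattr(o["contact_force"],"round") else o["contact_force"],o["torque"],o["gripper_width"],np.round(o["q"],2))
p=np.array(o["eef_pos"]);r=rot()
for th in(32,35,38,41,44,47,50,53,56,58,59.5,60):
    print(th,(r.inv().apply(bar(th)+[0,0,-.016]-p)/.2).round(3))
E
```

```text
(array([0.55421536, 0.30217653, 0.24306886]), np.float64(0.20895087787600078), np.float64(30.13112790833417)) [-6.4 -4.   2.1] [-0.72945131  1.4342195  -0.0563    ] 0.11653181141978862 [-0.9   0.43  0.41  1.69 -0.19  1.06 -0.21]
32 [ 0.001  0.024 -0.025]
35 [ 0.001  0.055 -0.069]
38 [ 0.001  0.089 -0.112]
41 [ 0.001  0.125 -0.153]
44 [ 0.001  0.162 -0.192]
47 [ 0.001  0.202 -0.229]
50 [ 0.001  0.244 -0.264]
53 [ 0.002  0.287 -0.297]
56 [ 0.002  0.332 -0.327]
58 [ 0.002  0.363 -0.346]
59.5 [ 0.002  0.387 -0.359]
60 [ 0.002  0.395 -0.364]
```

Emit:
jog_arm(plan=[{"x": 0.001,"y": 0.024,"z": -0.025,"wx": 0,"wy": 0,"wz": 0},{"x": 0.001,"y": 0.055,"z": -0.069,"wx": 0,"wy": 0,"wz": 0},{"x": 0.001,"y": 0.089,"z": -0.112,"wx": 0,"wy": 0,"wz": 0},{"x": 0.001,"y": 0.125,"z": -0.153,"wx": 0,"wy": 0,"wz": 0},{"x": 0.001,"y": 0.162,"z": -0.192,"wx": 0,"wy": 0,"wz": 0},{"x": 0.001,"y": 0.202,"z": -0.229,"wx": 0,"wy": 0,"wz": 0},{"x": 0.001,"y": 0.244,"z": -0.264,"wx": 0,"wy": 0,"wz": 0},{"x": 0.002,"y": 0.287,"z": -0.297,"wx": 0,"wy": 0,"wz": 0},{"x": 0.002,"y": 0.332,"z": -0.327,"wx": 0,"wy": 0,"wz": 0},{"x": 0.002,"y": 0.363,"z": -0.346,"wx": 0,"wy": 0,"wz": 0},{"x": 0.002,"y": 0.387,"z": -0.359,"wx": 0,"wy": 0,"wz": 0},{"x": 0.002,"y": 0.395,"z": -0.364,"wx": 0,"wy": 0,"wz": 0}])

```text
t: 22.65
eef_pos: [0.6319, 0.319, 0.3029]
tool_rot: [-0.001, 0.627, 0.779, -0.0]
contact_force: [-6.8, -4.5, 10.9]
gripper_width: 0.12
```

Emit:
jog_arm(plan=[{"x": 0,"y": 0,"z": 0,"wx": 0,"wy": 0,"wz": 0},{"x": 0,"y": 0,"z": 0,"wx": 0,"wy": 0,"wz": 0},{"x": 0,"y": 0,"z": 0,"wx": 0,"wy": 0,"wz": 0}])

```text
t: 22.9
eef_pos: [0.6319, 0.319, 0.3031]
tool_rot: [-0.0, 0.627, 0.779, -0.0]
contact_force: [-0.7, -2.4, -0.0]
gripper_width: 0.118
```

```bash
python3 - <<'E'
from h import *
o=monitor.get_obs();print(lidang(),o["contact_force"],o["torque"],o["gripper_width"])
s=save("side","s10.png"); t=save("top","t10.png")
h=G0+UX*.2075-[0,0,.006]; v=np.array([-UX[1],UX[0],0])
# predicted outline at 60 deg; draw thin markers at lid front corners/bar
for cam,im in(("side",s),("top",t)):
    im=np.ascontiguousarray(im[:,:,::-1]); b=lidang()[0]
    for n,q in(("b",b),("b+",b+.055*v),("b-",b-.055*v),("hL",h+.13*v),("hR",h-.13*v),("fL",h+.13*v+(b-h)*.8),("fR",h-.13*v+(b-h)*.8)):
        p=proj(cam,q); print(cam,n,p.round(0)); cv2.circle(im,tuple(int(x) for x in p.round()),2,(0,255,255),1)
    cv2.imwrite("pics/%s_m.png"%cam,im)
for c in("side","top"):
    print(c,[(np.round(d["location"]),round(d["confidence"],2)) for d in finder.place_of(c,"lid_bar")][:2],[(np.round(d["location"]),round(d["confidence"],2)) for d in finder.place_of(c,"bath_hinge")][:2])
a=cv2.imread("pics/side_m.png"); t=cv2.imread("pics/top_m.png"); c=np.zeros((600,800,3),np.uint8)
c[:520,:430]=cv2.resize(a[180:440,150:365],(430,520)); c[:320,430:]=cv2.resize(t[140:300,100:285],(370,320)); c[320:600,430:]=cv2.resize(a[130:270,270:455],(370,280)); cv2.imwrite("pics/c10.png",cv2.convertScaleAbs(c,alpha=1.4))
E
```

```text
(array([0.63194794, 0.31900196, 0.31906532]), np.float64(0.21033225519312407), np.float64(60.549209019756965)) [-0.69338843 -2.39093579 -0.01225861] [-0.2869348   0.05955259 -0.05812169] 0.11843060261837202
side b [223. 251.]
side b+ [217. 270.]
side b- [229. 234.]
side hL [176. 355.]
side hR [206. 268.]
side fL [201. 311.]
side fR [229. 225.]
top b [181. 183.]
top b+ [158. 188.]
top b- [203. 178.]
top hL [144. 178.]
top hR [237. 158.]
top fL [131. 191.]
top fR [234. 169.]
side [(array([223., 250.]), 0.76), (array([375., 208.]), 0.65)] [(array([194., 305.]), 0.8)]
top [(array([181., 186.]), 0.79)] [(array([190., 168.]), 0.6), (array([356., 271.]), 0.38)]
```

View pics/c10.png

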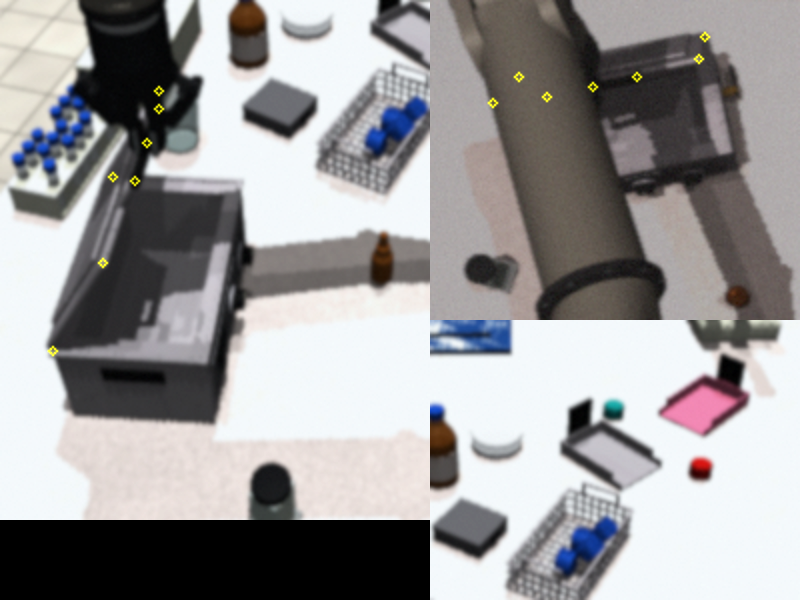

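The lid stands open at about 60.5–61° with the gripper on the bar; the network's side (223,250) matches my projection (223,251). The empty pan is flat on the bench (610,450), the four caps are inside the basket and the bystanders are undisturbed. I'll make a small trim of about −0.7° and settle.

Emit:
jog_arm(plan=[{"x": 0,"y": -0.004,"z": 0.002,"wx": 0,"wy": 0,"wz": 0},{"x": 0,"y": -0.008,"z": 0.004,"wx": 0,"wy": 0,"wz": 0},{"x": 0,"y": -0.011,"z": 0.006,"wx": 0,"wy": 0,"wz": 0},{"x": 0,"y": -0.011,"z": 0.006,"wx": 0,"wy": 0,"wz": 0},{"x": 0,"y": -0.011,"z": 0.006,"wx": 0,"wy": 0,"wz": 0},{"x": 0,"y": -0.011,"z": 0.006,"wx": 0,"wy": 0,"wz": 0},{"x": 0,"y": -0.011,"z": 0.006,"wx": 0,"wy": 0,"wz": 0},{"x": 0,"y": -0.011,"z": 0.006,"wx": 0,"wy": 0,"wz": 0}])

```text
t: 23.87
eef_pos: [0.6296, 0.3185, 0.3018]
tool_rot: [-0.001, 0.627, 0.779, -0.0]
contact_force: [-0.1, -0.0, 0.5]
gripper_width: 0.122
```

```bash
python3 - <<'E'
from h import *
o=monitor.get_obs();b,rr,a=lidang();d=b-G0;c=np.hypot(d@UX,d[2])
print(o["t"],a,"chord angle",np.rad2deg(2*np.arcsin(c/2/.2076)),o["contact_force"],o["gripper_width"],np.abs(o["joint_vel"]).max())
if 58<a<62: print(bot.hand_in())
E
```

```text
23.8667 59.80560408462719 chord angle 60.23737721324244 [-0.10946677 -0.0372919   0.50948313] 0.12211065280925529 0.0025396413114355206
the job is handed in; nothing more can be done
None
```

The job is handed in at 23.9 s. I lifted the steel pan by its grip and tipped all four caps into the basket, then set the empty pan back at its original spot and let go. The lid is now raised to about 60° and the gripper is still holding its bar.

- **Caps and pan:** the last pictures show four caps inside the basket and the empty pan flat on the bench. The basket's position matched its starting image position to about a pixel.
- **Lid:** the angle reads 59.8° from the hinge model and 60.2° from the chord of the bar's travel. The bar is still gripped (opening 0.122), with almost no contact force and the arm at rest.
- **Bystanders:** those in view look undisturbed. The beaker was mostly behind the arm in the last picture.
- **Checks that disagreed:** the bar's radius about my estimated hinge came out 2–3 mm too long, so the lid angle is uncertain by about 0.5°. The wrist and top cameras also differed by 5–8 mm on where the pan and basket stood; I split the difference before pouring.

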